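# Hang the ear defenders on the empty half of the rail

## Robot

A 6-joint arm with a two-finger parallel gripper is mounted at the origin on the work surface. World frame = base frame: x ahead of the robot, y to its left, z up, the work surface at z = 0. Lengths are in m, angles in rad, forces in N, time in s.
With the tool pointing down it reaches from about 0.35 to 0.85 m from the base axis. Payload 8.1 kg.
Tool frame: the origin (TCP) lies between the finger pads; the fingertips stand 22 mm ahead of it and the grasp point (between the pads) lies 3 mm ahead of it; x points along the fingers, y is the direction in which the jaws open and shut, and the axes are right-handed (so a half turn about x gives the same grasp; the last joint's range is limited). The gripper opens to 93 mm and grips with 3 to 60 N. Pads are 15 mm wide; open, the fingers measure 128 mm over their backs; the gripper's body (75 mm by 188 mm) begins 65 mm behind the grasp point.
Start: joints at [-1.289, 0.13, 1.488, -0, 1.523, -0.085], TCP at [0.215, -0.56, 0.241] pointing down, gripper open.
Joint ranges: [-2.96, 2.96], [-0.89, 2.26], [0.02, 2.5], [-1.34, 4.48], [0, 2.73], [-2.66, 2.66]. Speed limits (rad/s): [2.39, 2.39, 2.79, 3.14, 3.14, 3.14].

## Interface

Orientations are given as a unit quaternion [w, x, y, z].
In Python, from bench import env, cams, job gives the robot as it stands.
- The arm moves only by the tool apply_moves, never from a script. Its arguments are lists of equal length, an entry for each row: "fingers": the finger opening in cm, from 0 to 9.3; "dp": the shift along the tool's x, y, z in cm, a list of three; "turn": the turn about the tool's x in degrees. In form: {"fingers": [fingers, ...], "dp": [[tx, ty, tz], ...], "turn": [turn, ...]}. A call has 1 to 8 rows; each row shifts and turns the pose as measured when the row begins, along the tool's axes as they then stand; what a row does not reach is not made up. A row lasts 1/12 s, in which the tool goes at most 41.7 mm and 7.16 degrees, less where a joint would pass 70% of its speed; a pose out of reach is approached as far as the arm can. A call is refused whole if a number of a shift passes 4.17 or a number of a turn 7.16, either way. A call with a gripper value outside its range is refused whole. The fingers move at their own pace and stop on an object; the grip force is fixed at half the most. Time passes only in rows, so rows that do not move let the fingers close. It gives the time, the measured TCP pose, the force and the opening at its end, in the units of the state.
- env.read_state(): the state, without advancing time (a new reading comes with each control period).
- cams.capture(name): name is "side" or "top" or "wrist"; returns the picture (384x512x3 uint8, red, green, blue); there is no depth.
- cams.calibration(name): a dict with "vertical_fov" (degrees; the focal length in pixels is half the picture's height over the tangent of half this angle, whatever the lens; pixels are square), "cx", "cy" (the principal point, pixels), "R" (3x3) and "t" (3): a world point X has camera coordinates R X + t. Camera axes: x right, y down, z forward; pixel columns grow to the right and rows downward; lengths in m; the calibration is good to about 2 mm. A picture is of the moment at which its call begins: read the wrist's pose just before it. calibration takes no time and is no camera call; for the wrist camera it gives the pose at the moment of the call.
- job.sign_off(): hands the job in, once; it reports no verdict.
Trained networks look in the newest picture that a camera, given by its name, has taken for a name from the list of things; names that differ only in an ending like _2 or _b are one class to them, and where a whole thing is asked for, a point or a joint stands for the part that bears it (a point fixed in the world has none). Each returns a list of dicts, best first, with "conf" (0 to 1); they miss things now and then, are a little off and sometimes report something else, mostly with a low value. They report only what shows in the picture. A call takes as long as a camera call. They do not tell look-alikes from the thing itself.
- cams.find_in(camera, label): "at" ([column, row] in pixels, amid what is visible of it).
- cams.landmark_of(camera, label): "at" ([column, row] in pixels: a listed point, or the origin of a listed thing).
The state is a dict: "clock": time; "q": joint angles; "joint_velocities": joint speeds; "effort": joint torques, N m; "eef_pos": TCP position; "orientation": TCP orientation; "contact_force": force on the tool from outside, world axes, zero at the start; "wrist_torque": the same for the moment, N m; "opening": finger opening in m.
Only numpy, scipy, OpenCV 4.12 (cv2) and the standard library are available. Lean on these libraries where they do the work, as an engineer would, in place of code of your own. Each camera call takes 0.05 s, during which the arm holds its last target.

## Task

Hang the ear defenders that lie on the bench over whichever half of the steel rail is still empty, headband over the bar with one cup hanging down on each side, near the middle of that half and square to the bar. Lower them gently until they rest on the bar, without dropping them, then let go, and leave the pair that already hangs there, the polish tin, the glass jar and the hammer as they are.

Things in the scene. Friction and masses are not known exactly. Their poses are not given: they have to be found in the camera images.
- muffs: The ear defenders to hang (all sizes in mm): rigid, grey cups, black band, lying on their side (origin 30 up). Origin: middle of the inner face of the headband's top, which is to rest on the bar. z out through the crown (up when hung), x from cup to cup, y through the thickness. Band: half circle of inner radius 65 about z = -65, 5 thick, 22 wide. About 240 g.
- muffs_pad (a point): Centre of the thick rubber pad on the outside of the ear defenders' crown, 16 along z from their origin: 40 (x) by 30 (y) by 23 (z). It stands out from the band and can be gripped across x.
- muffs_foot (a point): Point midway between the free ends of the two cups, at z = -125 of the ear defenders. Cups centred at x = -52 and +52, each 32 (x) by 60 (y) by 60 (z, from -125 to -65), edges rounded 7, 72 of room between them. Their flat ends let the pair stand upright on the bench, origin 125 up.
- spare: A second, identical pair of ear defenders that already hangs on one half of the rail (same frame: origin under the headband's top, on the bar; z up, x across). It can be on either half. To be left alone.
- rack: The fixed hanging rail on the bench. Origin: underside centre of its wooden foot (60 by 400 by 12 high); z up, y along the bar. A straight steel bar, 16 in diameter, 360 long, its top 165 above the bench, on three posts of 18 diameter at y = -180, 0 and +180, which divide it in a left (+y) and a right (-y) half.
- bar_left (a point): Point on top of the bar, middle of its left (+y) half, 90 from the rail's centre; axes as the rack's (y along the bar).
- bar_right (a point): Point on top of the bar, middle of its right (-y) half, 90 from the rail's centre; axes as the rack's.
- tin: Small flat aluminium polish tin, 51 diameter, 17 high, standing on the rail's wooden foot. Origin: centre of its underside, 12 above the bench.
- jar: Amber glass jar with steel lid, 68 diameter, 95 high, standing on the bench. Origin: centre of its underside.
- hammer: Hammer about 240 long lying on the bench, along its own x, handle to -x. Origin: on its underside.
Things that resemble listed ones, but are neither listed nor needed, are in the scene too. Leave any blue or orange look-alike of the muffs alone.

How it is judged:
At the end, for the whole second after the job is handed in: The ear defenders rest on the half of the bar that was empty: headband underside on the bar (8 mm in height, 20 mm across, 45 mm from that half's middle), upright within 0.25 rad, square to the bar within 0.4 rad, at rest; the other pair within 20 mm of its place (((horizontal distance between spare and bar_left below 0.06 m and y of muffs in the frame of bar_right between -0.045 and 0.045 m) or (horizontal distance between spare and bar_right below 0.06 m and y of muffs in the frame of bar_left between -0.045 and 0.045 m)) and x of muffs in the frame of rack between -0.02 and 0.02 m and z of muffs in the frame of rack between 0.157 and 0.173 m and angle between muffs's own z axis and vertical below 0.25 rad and angle between the y axis of muffs and the y axis of rack, either way round below 0.4 rad and contact force between muffs and rack above 0.5 N and linear speed of each of muffs, spare below 0.05 m/s and distance of spare from where it was at the start of the episode below 0.02 m); the robot touches nothing.
It fails at once if the ear defenders are let go in the air, more than 12 mm above the bar, and drop (height (world z) of muffs above 0.177 m and contact force between muffs and the fingers below 0.05 N).
It fails at once if the ear defenders are banged or pressed onto the rail (more than 35 N) (contact force between muffs and rack above 35 N).
It fails at once if the pair already hanging is disturbed (moved more than 25 mm) (distance of spare from where it was at the start of the episode above 0.025 m).
It fails at once if the tin, the jar or the hammer is pushed about (moved more than 30 mm) (distance of any of tin, jar, hammer from where it was at the start of the episode above 0.03 m).
It also fails if it takes over 53 s, if anything falls off the work surface, if the arm or the gripper's body presses on something with over 40 N, if the wrist force passes 120 N, or if a joint passes its speed limit or range.

## Working session

There is one attempt and no reset: what is moved stays moved. The work goes in short steps, Python scripts to look and compute and a tool call to move; the robot and the scene stay as the last step left them, time stands still between calls to the robot, and variables do not carry over. Pictures are saved under pics/ and viewed, and the job is handed in when it is done.

Besides the shell and the picture viewer there is one more tool, called as a command line: name --pt "numbers of a row" for each row, then --argument value for the rest. apply_moves: Moves the arm, as the interface text tells. Its arguments: {"type":"object","properties":{"fingers":{"type":"array"},"dp":{"type":"array"},"turn":{"type":"array"}},"required":["fingers","dp","turn"]}

```bash
ls; mkdir -p pics; python3 - <<'E'
from bench import env,cams,job
import cv2
s=env.read_state()
print(s['clock'],s['eef_pos'],s['orientation'],s['opening'])
for n in ['side','top']:
    im=cams.capture(n); cv2.imwrite(f'pics/{n}0.png',im[:,:,::-1])
    c=cams.calibration(n); print(n,c)
    for l in ['muffs','muffs_pad','muffs_foot','spare','rack','bar_left','bar_right','tin','jar','hammer']:
        print(l,[( [round(v) for v in d['at']],round(d['conf'],2)) for d in cams.landmark_of(n,l)])
print(env.read_state()['clock'])
E
```

```text
pics
0.0 [ 0.21507268 -0.55955586  0.23959122] [-0.1283098  -0.69519239 -0.12961338  0.69530174] 0.09290183479705033
side {'vertical_fov': 45.783035698772764, 'cx': 251.66208952481784, 'cy': 184.32604080578494, 'R': array([[-0.95136614, -0.30730559, -0.0215811 ],
       [-0.14816848,  0.51787263, -0.84252836],
       [ 0.27008994, -0.79835531, -0.53821949]]), 't': array([0.47218784, 0.19091674, 1.29251346])}
muffs [([224, 274], 0.95), ([154, 237], 0.82), ([169, 293], 0.73)]
muffs_pad [([217, 278], 0.86), ([177, 292], 0.85), ([157, 240], 0.78), ([226, 276], 0.68), ([246, 198], 0.33), ([234, 166], 0.28)]
muffs_foot [([281, 314], 0.98), ([144, 334], 0.94), ([262, 255], 0.71), ([229, 170], 0.63), ([146, 217], 0.59)]
spare [([232, 165], 0.59)]
rack []
bar_left [([231, 167], 0.65)]
bar_right [([258, 142], 0.77)]
tin [([256, 180], 0.55)]
jar [([131, 272], 0.66), ([313, 166], 0.17)]
hammer [([313, 165], 0.69), ([231, 166], 0.39)]
top {'vertical_fov': 57.402072520545005, 'cx': 253.75338307766285, 'cy': 192.9556777995127, 'R': array([[ 0.02886012, -0.99953311,  0.01003225],
       [-0.99055173, -0.02994405, -0.13383061],
       [ 0.13406854, -0.0060751 , -0.99095344]]), 't': array([-0.02569668,  0.47697411,  1.02520065])}
muffs [([136, 290], 0.98), ([190, 109], 0.94), ([160, 192], 0.84), ([130, 154], 0.75), ([336, 160], 0.51)]
muffs_pad [([139, 291], 0.91), ([154, 186], 0.87), ([186, 112], 0.75), ([131, 153], 0.63)]
muffs_foot [([197, 210], 0.82), ([223, 87], 0.8), ([86, 149], 0.77), ([123, 243], 0.58)]
spare [([273, 150], 0.9)]
rack [([296, 165], 0.95), ([334, 162], 0.38)]
bar_left [([272, 149], 0.68)]
bar_right [([335, 159], 0.88), ([297, 168], 0.52)]
tin [([326, 173], 0.76)]
jar [([155, 107], 0.87)]
hammer [([381, 224], 0.71)]
1.1
```

View pics/side0.png

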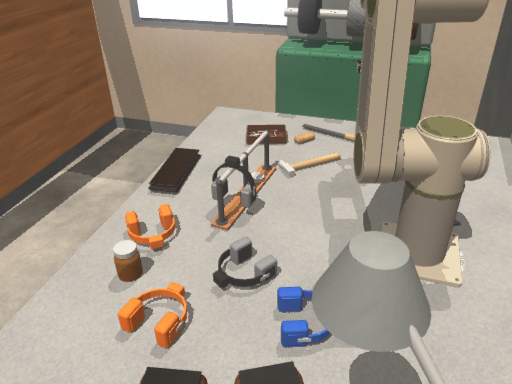

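View pics/top0.png

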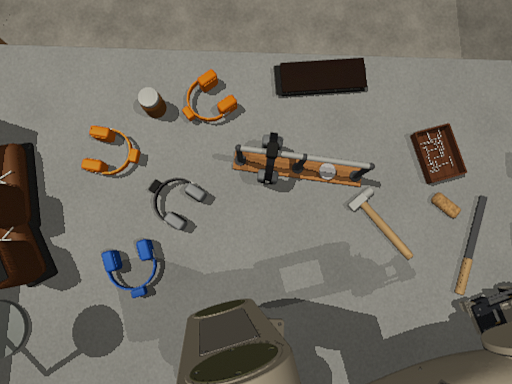

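The side view shows the grey/black pair at about (245,265), with its pad at (220,278). Orange pairs are at (150,225) and (155,315), and a blue one at (300,315). In the top view:

- **Candidates:** grey/black at (178,203), orange at (112,150) and (210,98), blue at (132,270). A second grey pair (the spare) hangs at (272,158).
- **Choice:** the grey one at (178,203), since it has grey cups and a black band and is lying on the bench.
- **Empty half:** the image-right half of the rail (world -y), with the tin under it at (326,173).

```bash
cat > h.py <<'E'
import numpy as np,cv2
from bench import env,cams,job
def ray(n,px,z,c=None):
    c=c or cams.calibration(n); f=192/np.tan(np.radians(c['vertical_fov']/2))
    d=np.array([(px[0]-c['cx'])/f,(px[1]-c['cy'])/f,1.]); R=np.array(c['R']);t=np.array(c['t'])
    o=-R.T@t; w=R.T@d
    return o+w*(z-o[2])/w[2]
def proj(n,X,c=None):
    c=c or cams.calibration(n); f=192/np.tan(np.radians(c['vertical_fov']/2))
    p=np.array(c['R'])@np.array(X)+np.array(c['t']); return [c['cx']+f*p[0]/p[2],c['cy']+f*p[1]/p[2]]
E
python3 - <<'E'
from h import *
P=lambda *a:np.round(ray(*a),4)
print('muffs',P('top',(160,192),.03),P('side',(224,274),.03))
print('pad',P('top',(154,186),.03),P('side',(217,278),.03),P('side',(226,276),.03))
print('foot',P('top',(197,210),.03),P('side',(262,255),.03))
print('cups top', P('top',(198,192),.06),P('top',(175,222),.06))
print('rack',P('top',(296,165),0),'bl',P('top',(272,149),.165),P('side',(231,167),.165),'br',P('top',(335,159),.165),P('side',(258,142),.165))
print('spare',P('top',(273,150),.165),P('side',(232,165),.165))
# bar ends from picture
print('ends',P('top',(238,149),.165),P('top',(372,167),.165))
im=cv2.imread('pics/top0.png')
cv2.imwrite('pics/c1.png',cv2.resize(im[165:245,135:235],None,fx=7,fy=7,interpolation=cv2.INTER_CUBIC))
cv2.imwrite('pics/c2.png',cv2.resize(im[120:200,220:390],None,fx=4.5,fy=4.5,interpolation=cv2.INTER_CUBIC))
E
```

```text
muffs [0.4722 0.271  0.03  ] [0.4839 0.2718 0.03  ]
pad [0.4899 0.2902 0.03  ] [0.4961 0.2908 0.03  ] [0.4763 0.2772 0.03  ]
foot [0.4212 0.1569 0.03  ] [0.4101 0.1725 0.03  ]
cups top [0.4716 0.152  0.06  ] [0.382  0.2141 0.06  ]
rack [ 0.5746 -0.1421  0.    ] bl [ 0.5798 -0.0562  0.165 ] [ 0.5715 -0.0389  0.165 ] br [ 0.5577 -0.2253  0.165 ] [ 0.5411 -0.2195  0.165 ]
spare [ 0.5772 -0.059   0.165 ] [ 0.5727 -0.0512  0.165 ]
ends [0.577  0.0348 0.165 ] [ 0.539  -0.3242  0.165 ]
```

View pics/c1.png

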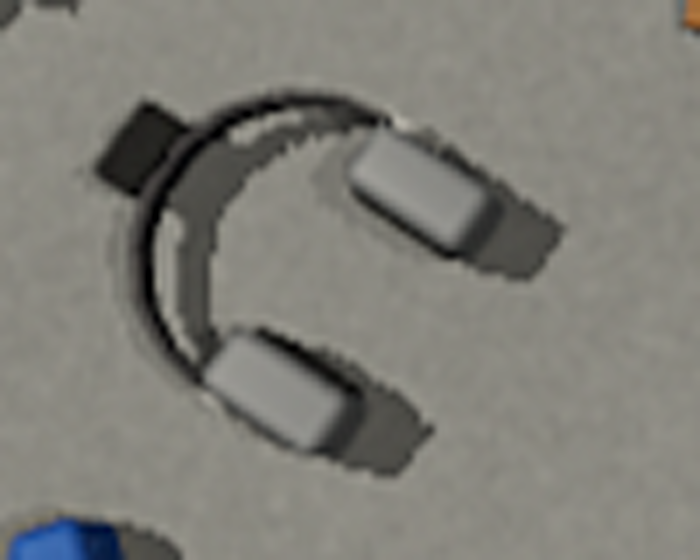

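View pics/c2.png

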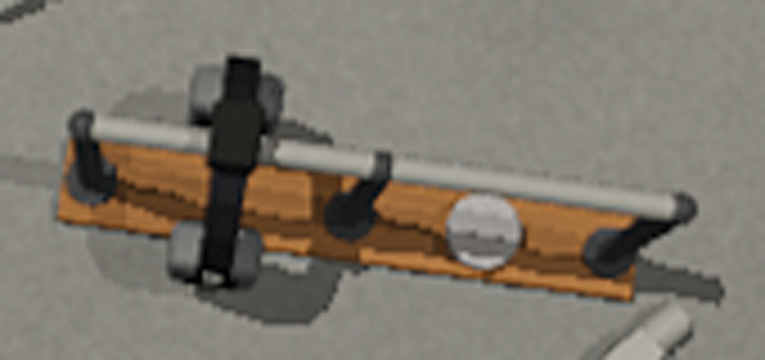

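```bash
python3 - <<'E'
from h import *
o=np.array([135,165.])
q=lambda x,y,z:ray('top',o+np.array([x,y])/7-0.45,z)
pad=q(144,148,.045); a=q(422,193,.06); b=q(282,390,.06)
print(pad,a,b,np.linalg.norm(a-b)) # 104 expected
m=(a+b)/2; zd=pad-m; print('len pad-cups (111 exp)',np.linalg.norm(zd[:2]), np.degrees(np.arctan2(zd[1],zd[0])))
x=a-b; print('x ang',np.degrees(np.arctan2(x[1],x[0])))
for c in [(148,102),(195,130),(138,195),(95,165)]: print(q(*c,.045))
# rack from top: bar ends in crop c2 scale 4.5
o2=np.array([220,120.])
q2=lambda x,y,z:ray('top',o2+np.array([x,y])/4.5-0.4,z)
e1=q2(82,118,.165);e2=q2(685,205,.165);print(e1,e2,np.linalg.norm(e1-e2),(e1+e2)/2)
mid=q2(385,160,.16);print('midpost',mid)
d=(e1-e2)/np.linalg.norm(e1-e2);br=(e1+e2)/2-.09*d;print('br',br,'ang y',np.degrees(np.arctan2(d[1],d[0])),proj('side',br), proj('side',e1),proj('side',e2))
for c in [(66,140),(632,298),(58,215)]: print('foot',q2(*c,.012))
im=cv2.imread('pics/side0.png')
p=proj('side',pad);print(p)
cv2.imwrite('pics/c3.png',cv2.resize(im[120:300,190:290],None,fx=3.3,fy=3.3,interpolation=cv2.INTER_CUBIC))
E
```

```text
[0.48873347 0.28274252 0.045     ] [0.47101069 0.16127309 0.06      ] [0.38702168 0.21489073 0.06      ] 0.09964439251834466
len pad-cups (111 exp) 0.1119231329912377 57.75394420730174
x ang -32.55370341597855
[0.50860931 0.28235989 0.045     ]
[0.49713945 0.26160357 0.045     ]
[0.46850539 0.28394063 0.045     ]
[0.48080229 0.30301347 0.045     ]
[0.58570213 0.03558232 0.165     ] [ 0.54397658 -0.32382966  0.165     ] 0.3618259119049063 [ 0.56483936 -0.14412367  0.165     ]
midpost [ 0.56699958 -0.14610058  0.16      ]
br [ 0.55446061 -0.23352323  0.165     ] ang y 83.37795249365604 [np.float64(255.469822439204), np.float64(139.68139181408327)] [np.float64(217.72451492921286), np.float64(178.7146379186993)] [np.float64(265.96645385609935), np.float64(128.82659622772675)]
foot [0.61146486 0.05294082 0.012     ]
foot [ 0.51242851 -0.33952816  0.012     ]
foot [0.55829351 0.05652532 0.012     ]
[np.float64(220.4450421032544), np.float64(272.2105218899441)]
```

View pics/c3.png

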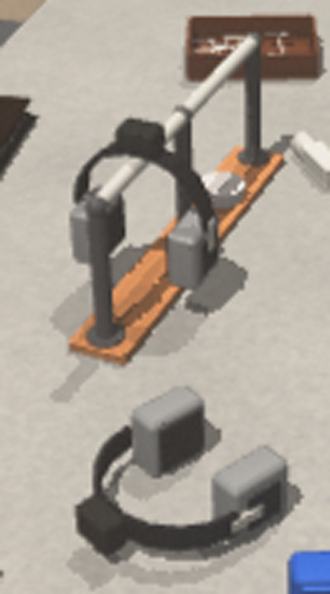

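```bash
cat >> h.py <<'E'
from scipy.spatial.transform import Rotation as Ro
def plan(wps,fing,maxs=.039):
    """wps: list of (xyz, yaw_of_tool_y deg)"""
    s=env.read_state(); q=s['orientation']; R=Ro.from_quat([q[1],q[2],q[3],q[0]]); p=np.array(s['eef_pos'])
    D=[];T=[]
    for xyz,yaw in wps:
        xyz=np.array(xyz); yv=R.as_matrix()[:,1]; cur=np.degrees(np.arctan2(yv[1],yv[0]))
        dt=0 if yaw is None else -((yaw-cur+180)%360-180)
        n=int(max(np.ceil(np.linalg.norm(xyz-p)/maxs),np.ceil(abs(dt)/7),1))
        step=(xyz-p)/n
        for i in range(n):
            d=R.as_matrix().T@step*100
            D.append([round(float(v),2) for v in d]); T.append(round(dt/n,1))
            R=R*Ro.from_rotvec([np.radians(dt/n),0,0]); p=p+step
    for i in range(0,len(D),8):
        print({'fingers':[fing]*len(D[i:i+8]),'dp':D[i:i+8],'turn':T[i:i+8]})
def st():
    s=env.read_state(); q=s['orientation']; R=Ro.from_quat([q[1],q[2],q[3],q[0]]).as_matrix()
    print('t',round(s['clock'],2),'p',np.round(s['eef_pos'],4),'yaw',np.round(np.degrees(np.arctan2(R[1,1],R[0,1])),1),'xax',np.round(R[:,0],3),'F',np.round(s['contact_force'],1),'op',round(s['opening'],4))
E
python3 - <<'E'
from h import *
plan([((.42,-.2,.26),-55),((.47,.15,.25),-40),((.491,.287,.2),-32.4)],9.3)
E
```

```text
{'fingers': [9.3, 9.3, 9.3, 9.3, 9.3, 9.3, 9.3, 9.3], 'dp': [[-0.18, -2.39, -2.91], [-0.18, -2.32, -2.96], [-0.18, -2.26, -3.01], [-0.18, -2.19, -3.06], [-0.18, -2.12, -3.11], [-0.18, -2.05, -3.16], [-0.18, -1.98, -3.2], [-0.18, -1.91, -3.25]], 'turn': [np.float64(-1.3), np.float64(-1.3), np.float64(-1.3), np.float64(-1.3), np.float64(-1.3), np.float64(-1.3), np.float64(-1.3), np.float64(-1.3)]}
{'fingers': [9.3, 9.3, 9.3, 9.3, 9.3, 9.3, 9.3, 9.3], 'dp': [[-0.18, -1.84, -3.29], [-0.18, -1.76, -3.33], [-0.18, -1.69, -3.37], [0.1, -2.58, -2.42], [0.1, -2.52, -2.48], [0.1, -2.45, -2.55], [0.1, -2.38, -2.61], [0.1, -2.31, -2.67]], 'turn': [np.float64(-1.3), np.float64(-1.3), np.float64(-1.3), np.float64(-1.5), np.float64(-1.5), np.float64(-1.5), np.float64(-1.5), np.float64(-1.5)]}
{'fingers': [9.3, 9.3, 9.3, 9.3, 9.3, 9.3, 9.3, 9.3], 'dp': [[0.1, -2.24, -2.73], [0.1, -2.17, -2.79], [0.1, -2.1, -2.85], [0.1, -2.02, -2.9], [0.1, -1.94, -2.95], [1.25, -1.8, -2.96], [1.25, -1.7, -3.02], [1.25, -1.6, -3.07]], 'turn': [np.float64(-1.5), np.float64(-1.5), np.float64(-1.5), np.float64(-1.5), np.float64(-1.5), np.float64(-1.9), np.float64(-1.9), np.float64(-1.9)]}
{'fingers': [9.3], 'dp': [[1.25, -1.5, -3.13]], 'turn': [np.float64(-1.9)]}
```

apply_moves --fingers '[9.3, 9.3, 9.3, 9.3, 9.3, 9.3, 9.3, 9.3]' --pt "-0.2 -2.4 -2.9" --pt "-0.2 -2.3 -3.0" --pt "-0.2 -2.3 -3.0" --pt "-0.2 -2.2 -3.1" --pt "-0.2 -2.1 -3.1" --pt "-0.2 -2.1 -3.2" --pt "-0.2 -2.0 -3.2" --pt "-0.2 -1.9 -3.3" --turn '[-1.3, -1.3, -1.3, -1.3, -1.3, -1.3, -1.3, -1.3]'

```text
clock: 1.77
eef_pos: [0.3646, -0.2916, 0.2544]
orientation: [-0.19, -0.681, -0.19, 0.682]
contact_force: [-0.1, 0.2, 0.9]
opening: 0.0932
```

apply_moves --fingers '[9.3, 9.3, 9.3, 9.3, 9.3, 9.3, 9.3, 9.3]' --pt "-0.2 -1.8 -3.3" --pt "-0.2 -1.8 -3.3" --pt "-0.2 -1.7 -3.4" --pt "0.1 -2.6 -2.4" --pt "0.1 -2.5 -2.5" --pt "0.1 -2.5 -2.6" --pt "0.1 -2.4 -2.6" --pt "0.1 -2.3 -2.7" --turn '[-1.3, -1.3, -1.3, -1.5, -1.5, -1.5, -1.5, -1.5]'

```text
clock: 2.43
eef_pos: [0.4484, -0.0029, 0.2584]
orientation: [0.261, 0.659, 0.258, -0.656]
contact_force: [0.1, -0.4, 0.2]
opening: 0.0929
```

```bash
python3 - <<'E'
from h import *
st(); plan([((.47,.15,.25),-40),((.491,.287,.2),-32.4)],9.3)
E
```

```text
t 2.43 p [ 0.4484 -0.0029  0.2584] yaw -46.9 xax [ 0.006 -0.002 -1.   ] F [ 0.1 -0.4  0.2] op 0.0929
{'fingers': [9.3, 9.3, 9.3, 9.3, 9.3, 9.3, 9.3, 9.3], 'dp': [[0.21, -2.42, -3.01], [0.21, -2.33, -3.08], [0.21, -2.24, -3.15], [0.21, -2.14, -3.21], [1.25, -1.81, -2.96], [1.25, -1.71, -3.02], [1.25, -1.61, -3.07], [1.25, -1.5, -3.12]], 'turn': [np.float64(-1.7), np.float64(-1.7), np.float64(-1.7), np.float64(-1.7), np.float64(-1.9), np.float64(-1.9), np.float64(-1.9), np.float64(-1.9)]}
```

apply_moves --fingers '[9.3, 9.3, 9.3, 9.3, 9.3, 9.3, 9.3, 9.3]' --pt "0.2 -2.4 -3.0" --pt "0.2 -2.3 -3.1" --pt "0.2 -2.2 -3.2" --pt "0.2 -2.1 -3.2" --pt "1.3 -1.8 -3.0" --pt "1.3 -1.7 -3.0" --pt "1.3 -1.6 -3.1" --pt "1.3 -1.5 -3.1" --turn '[-1.7, -1.7, -1.7, -1.7, -1.9, -1.9, -1.9, -1.9]'

```text
clock: 3.1
eef_pos: [0.4935, 0.3042, 0.2026]
orientation: [0.347, 0.624, 0.341, -0.611]
contact_force: [0.4, -0.3, 1.4]
opening: 0.0933
```

```bash
python3 - <<'E'
from h import *
st(); im=cams.capture('wrist'); cv2.imwrite('pics/w1.png',im[:,:,::-1])
c=cams.calibration('wrist')
for X in [(.4887,.2827,.045),(.471,.1613,.06),(.387,.2149,.06)]: print(np.round(proj('wrist',X,c),1))
for l in ['muffs_pad','muffs']: print(l,cams.landmark_of('wrist',l))
plan([((.4914,.287,.055),-32.4)],9.3)
E
```

```text
t 3.1 p [0.4935 0.3042 0.2026] yaw -31.7 xax [ 0.02   0.001 -1.   ] F [ 0.4 -0.3  1.4] op 0.0933
[265.5 209.4]
[315.4 326.3]
[211.6 325.3]
muffs_pad [{'at': [304.5, 79.8], 'conf': 0.91}, {'at': [257.9, 194.7], 'conf': 0.84}]
muffs [{'at': [300.1, 63.3], 'conf': 0.73}, {'at': [261.6, 214.3], 'conf': 0.59}]
{'fingers': [9.3, 9.3, 9.3, 9.3], 'dp': [[3.64, 0.16, 0.39], [3.64, 0.16, 0.39], [3.64, 0.16, 0.39], [3.64, 0.16, 0.39]], 'turn': [np.float64(0.2), np.float64(0.2), np.float64(0.2), np.float64(0.2)]}
```

View pics/w1.png

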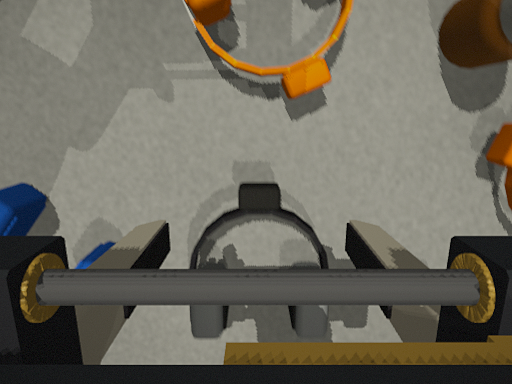

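```bash
python3 - <<'E'
from h import *
c=cams.calibration('wrist'); st(); print(c); im=cams.capture('wrist'); cv2.imwrite('pics/w2.png',im[150:350,150:370,::-1].repeat(3,0).repeat(3,1)); 
for X in [(.4887,.2827,.045),(.471,.1613,.06),(.387,.2149,.06)]: print(np.round(proj('wrist',X,c),1))
print(ray('wrist',(259,195),.045,c))
E
```

```text
t 3.25 p [0.4921 0.3038 0.2005] yaw -31.6 xax [ 0.015 -0.001 -1.   ] F [-0.3 -0.7  0.5] op 0.0932
{'vertical_fov': 59.62521422346095, 'cx': 257.22188506011474, 'cy': 190.12362816752835, 'R': array([[ 0.85161147, -0.5239931 ,  0.013753  ],
       [-0.51227577, -0.82643647,  0.23361568],
       [-0.11104703, -0.20599512, -0.97223175]]), 't': array([-0.26407482,  0.48621771,  0.46734302])}
[262.2 203.9]
[312.5 320.3]
[209.  319.7]
[0.4906356  0.29148267 0.045     ]
```

View pics/w2.png

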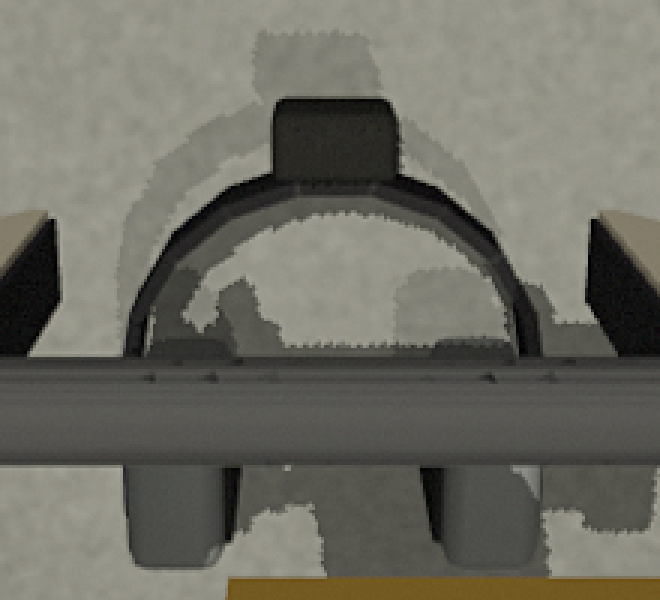

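```bash
python3 - <<'E'
from h import *
c=cams.calibration('wrist')
a=np.radians(57.7)
for cx,cy in [(.4887,.2827),(.4905,.2875)]:
  zd=np.array([np.cos(a),np.sin(a),0]); xd=np.array([np.sin(a),-np.cos(a),0])
  for l,dx,dz,h in [('outer bottom',0,.0115,.015),('outer top',0,.0115,.045),('inner top',0,-.0115,.045),('R',.02,0,.045),('L',-.02,0,.045),('cupR end',.052,-.141,.06),('cupL end',-.052,-.141,.06),('band crown inner top',0,-.016,.041)]:
    X=np.array([cx,cy,0])+xd*dx+zd*dz; X[2]=h
    print(l,np.round(proj('wrist',X,c),0))
E
```

```text
outer bottom [260. 184.]
outer top [261. 191.]
inner top [260. 215.]
R [282. 203.]
L [239. 203.]
cupR end [312. 345.]
cupL end [206. 345.]
band crown inner top [260. 218.]
outer bottom [259. 179.]
outer top [260. 186.]
inner top [259. 210.]
R [281. 198.]
L [238. 198.]
cupR end [311. 340.]
cupL end [205. 341.]
band crown inner top [259. 213.]
```

```bash
python3 - <<'E'
from h import *
plan([((.494,.29,.055),-32)],9.3)
E
```

```text
{'fingers': [9.3, 9.3, 9.3, 9.3], 'dp': [[3.67, 0.14, 0.28], [3.67, 0.14, 0.28], [3.67, 0.14, 0.28], [3.67, 0.14, 0.28]], 'turn': [np.float64(0.1), np.float64(0.1), np.float64(0.1), np.float64(0.1)]}
```

apply_moves --fingers '[9.3, 9.3, 9.3, 9.3, 9.3]' --pt "3.6 0.15 0.3" --pt "3.6 0.15 0.3" --pt "3.6 0.15 0.3" --pt "1.8 0.1 0.2" --pt "1.0 0 0" --turn '[0, 0, 0, 0, 0]'

```text
clock: 3.72
eef_pos: [0.5023, 0.288, 0.073]
orientation: [0.346, 0.631, 0.338, -0.606]
contact_force: [-0.8, 0.3, 0.6]
opening: 0.0932
```

```bash
python3 - <<'E'
from h import *
st(); im=cams.capture('wrist'); cv2.imwrite('pics/w3.png',im[:,:,::-1])
st()
plan([((.494,.29,.055),-32)],9.3)
E
```

```text
t 3.72 p [0.5023 0.288  0.073 ] yaw -32.1 xax [ 0.036  0.006 -0.999] F [-0.8  0.3  0.6] op 0.0932
t 3.77 p [0.5011 0.2874 0.071 ] yaw -32.1 xax [ 0.033  0.005 -0.999] F [-2.7 -0.5 -2.3] op 0.0933
{'fingers': [9.3], 'dp': [[1.58, -0.78, 0.19]], 'turn': [np.float64(-0.1)]}
```

View pics/w3.png

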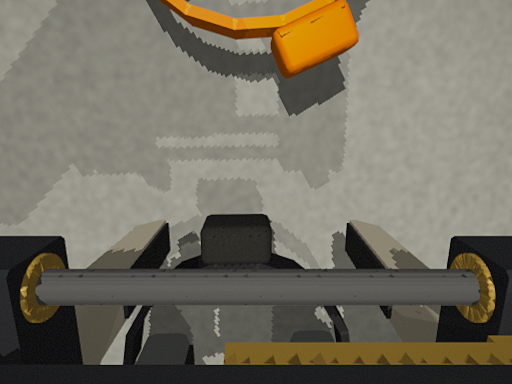

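apply_moves --fingers '[9.3, 9.3, 9.3]' --pt "0.8 -0.8 0.2" --pt "0.8 0 0" --pt "0.0 0 0" --turn '[0, 0, 0]'

```text
clock: 4.02
eef_pos: [0.4954, 0.2894, 0.0572]
orientation: [0.345, 0.632, 0.337, -0.607]
contact_force: [0.1, -0.4, 0.4]
opening: 0.0927
```

```bash
python3 - <<'E'
from h import *
c=cams.calibration('wrist');st(); im=cams.capture('wrist'); cv2.imwrite('pics/w4.png',im[:,:,::-1])
plan([((.494,.29,.055),-32)],9.3)
a=np.radians(57.7);cx,cy=.492,.2865
zd=np.array([np.cos(a),np.sin(a),0]); xd=np.array([np.sin(a),-np.cos(a),0])
for l,dx,dz,h in [('outer bottom',0,.0115,.015),('outer top',0,.0115,.045),('inner top',0,-.0115,.045),('R',.02,0.0115,.045),('L',-.02,0.0115,.045)]:
    X=np.array([cx,cy,0])+xd*dx+zd*dz; X[2]=h
    print(l,np.round(proj('wrist',X,c),0))
E
```

```text
t 4.02 p [0.4954 0.2894 0.0572] yaw -32.3 xax [ 0.037  0.007 -0.999] F [ 0.1 -0.4  0.4] op 0.0927
{'fingers': [9.3], 'dp': [[0.29, -0.17, 0.07]], 'turn': [np.float64(-0.3)]}
outer bottom [250. 214.]
outer top [251. 231.]
inner top [251. 274.]
R [291. 231.]
L [210. 231.]
```

View pics/w4.png

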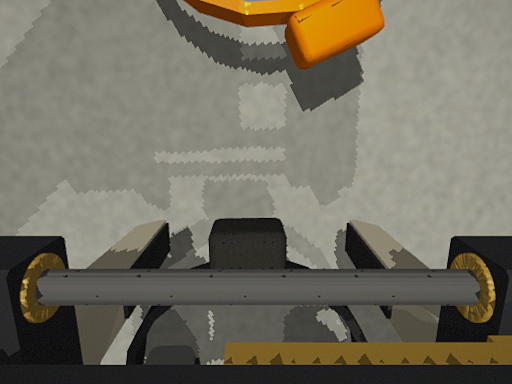

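apply_moves --fingers '[9.3, 4.5, 3.0, 3.0, 3.0, 3.0]' --pt "0.25 -0.35 0.1" --pt "0 0 0" --pt "0 0 0" --pt "0 0 0" --pt "0 0 0" --pt "0 0 0" --turn '[0, 0, 0, 0, 0, 0]'

```text
clock: 4.57
eef_pos: [0.495, 0.293, 0.0603]
orientation: [0.346, 0.635, 0.337, -0.603]
contact_force: [-0.2, 0.0, 0.0]
opening: 0.0641
```

```bash
python3 - <<'E'
from h import *
st(); im=cams.capture('wrist'); cv2.imwrite('pics/w5.png',im[:,:,::-1])
E
```

```text
t 4.57 p [0.495  0.293  0.0603] yaw -32.2 xax [ 0.045  0.011 -0.999] F [-0.2  0.   0. ] op 0.0641
```

View pics/w5.png

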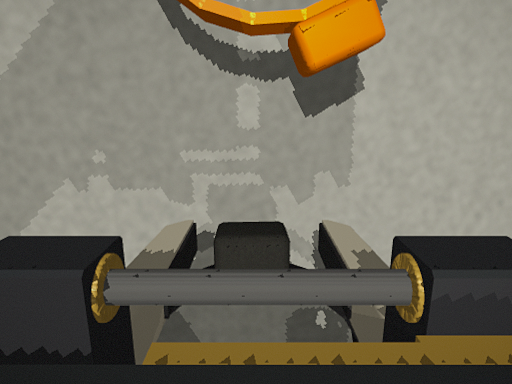

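apply_moves --fingers '[3.0, 3.0, 3.0, 3.0, 3.0, 3.0]' --pt "0.5 -0.1 0.25" --pt "0.3 -0.1 0.1" --pt "0.1 0 0" --pt "0.1 0 0" --pt "0.1 0 0" --pt "0.05 0 0" --turn '[0, 0, 0, 0, 0, 0]'

```text
clock: 5.12
eef_pos: [0.4927, 0.2916, 0.0483]
orientation: [0.346, 0.635, 0.337, -0.602]
contact_force: [-0.9, -0.2, 2.6]
opening: 0.0401
```

```bash
python3 - <<'E'
from h import *
st(); im=cams.capture('wrist'); cv2.imwrite('pics/w6.png',im[:,:,::-1])
E
```

```text
t 5.12 p [0.4927 0.2916 0.0483] yaw -32.2 xax [ 0.047  0.012 -0.999] F [-0.9 -0.2  2.6] op 0.0401
```

View pics/w6.png

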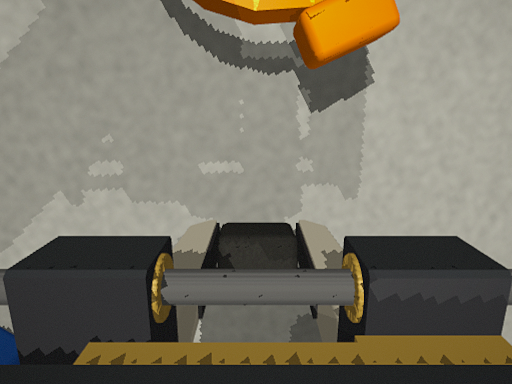

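apply_moves --fingers '[3.0, 3.0, 3.0, 3.0, 3.0, 3.0]' --pt "0 0 0" --pt "-1 0 0" --pt "-1.5 0 0" --pt "-1.5 0 0" --pt "-1.5 0 0" --pt "-1 0 0" --turn '[0, 0, 0, 0, 0, 0]'

```text
clock: 5.67
eef_pos: [0.4853, 0.2887, 0.1118]
orientation: [0.346, 0.631, 0.337, -0.607]
contact_force: [-0.1, 0.4, -3.2]
opening: 0.0398
```

```bash
python3 - <<'E'
from h import *
st(); im=cams.capture('side'); cv2.imwrite('pics/s7.png',im[180:360,130:330,::-1].repeat(3,0).repeat(3,1))
E
```

```text
t 5.67 p [0.4853 0.2887 0.1118] yaw -32.2 xax [ 0.036  0.007 -0.999] F [-0.1  0.4 -3.2] op 0.0398
```

View pics/s7.png

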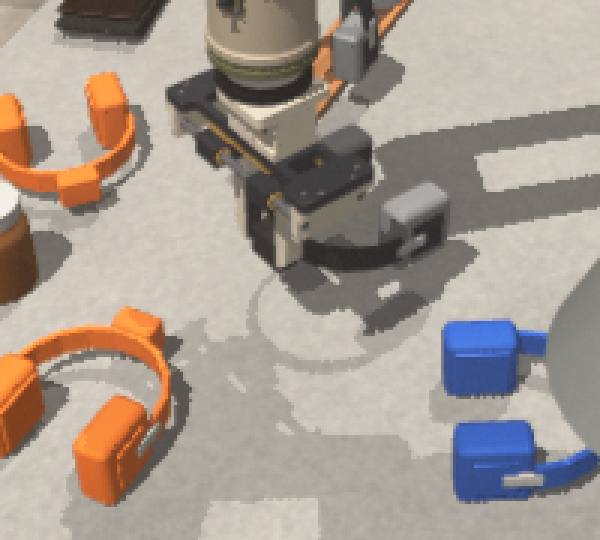

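It lifted rigidly and stayed horizontal (side view, pad at about (220,265)), so the full grip does not let it swing. I'll set it down and regrip only the outer top edge of the pad, so it can pivot under gravity.

apply_moves --fingers '[3.0, 3.0, 3.0, 3.0, 3.0, 3.0]' --pt "1.5 0 0" --pt "1.5 0 0" --pt "1.5 0 0" --pt "1 0 0" --pt "0.7 0 0" --pt "0.2 0 0" --turn '[0, 0, 0, 0, 0, 0]'

```text
clock: 6.22
eef_pos: [0.4904, 0.2904, 0.045]
orientation: [0.346, 0.634, 0.337, -0.604]
contact_force: [2.8, 0.7, 4.3]
opening: 0.0399
```

```bash
python3 - <<'E'
from h import *
st()
E
```

```text
t 6.22 p [0.4904 0.2904 0.045 ] yaw -32.3 xax [ 0.044  0.01  -0.999] F [2.8 0.7 4.3] op 0.0399
```

apply_moves --fingers '[5.5, 5.5, 5.5, 5.5, 5.5, 5.5]' --pt "0 0 0" --pt "0 0 0" --pt "0 0 0" --pt "-0.7 0 -0.3" --pt "-0.7 0 -0.3" --pt "0 0 0" --turn '[0, 0, 0, 0, 0, 0]'

```text
clock: 6.72
eef_pos: [0.4919, 0.2949, 0.0592]
orientation: [0.346, 0.633, 0.337, -0.605]
contact_force: [0.3, 0.1, 0.5]
opening: 0.0546
```

```bash
python3 - <<'E'
from h import *
st(); im=cams.capture('wrist'); cv2.imwrite('pics/w8.png',im[:,:,::-1]);st()
E
```

```text
t 6.72 p [0.4919 0.2949 0.0592] yaw -32.3 xax [ 0.04   0.008 -0.999] F [0.3 0.1 0.5] op 0.0546
t 6.77 p [0.4918 0.2947 0.0588] yaw -32.2 xax [ 0.04   0.008 -0.999] F [ 0.3 -0.4  0.4] op 0.0551
```

View pics/w8.png

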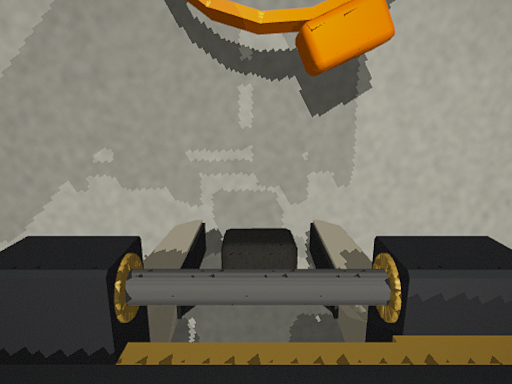

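apply_moves --fingers '[3.0, 3.0, 3.0, 3.0, 3.0, 3.0]' --pt "-0.25 0 -0.1" --pt "0 0 0" --pt "0 0 0" --pt "0 0 0" --pt "0 0 0" --pt "0 0 0" --turn '[0, 0, 0, 0, 0, 0]'

```text
clock: 7.27
eef_pos: [0.4929, 0.2962, 0.0627]
orientation: [0.346, 0.633, 0.337, -0.604]
contact_force: [0.9, 0.6, 0.5]
opening: 0.0381
```

apply_moves --fingers '[3.0, 3.0, 3.0, 3.0, 3.0, 3.0]' --pt "-0.3 0 0" --pt "-1.5 0 0.0" --pt "-2 0 0.3" --pt "-2 0 0.5" --pt "-2 0 0.5" --pt "0 0 0" --turn '[0, 0, 0, 0, 0, 0]'

```text
clock: 7.77
eef_pos: [0.4793, 0.2821, 0.1396]
orientation: [0.346, 0.63, 0.337, -0.608]
contact_force: [2.1, 1.7, 2.8]
opening: 0.0377
```

```bash
python3 - <<'E'
from h import *
st(); im=cams.capture('side'); cv2.imwrite('pics/s9.png',im[180:360,130:330,::-1].repeat(3,0).repeat(3,1))
E
```

```text
t 7.77 p [0.4793 0.2821 0.1396] yaw -32.2 xax [ 0.033  0.004 -0.999] F [2.1 1.7 2.8] op 0.0377
```

View pics/s9.png

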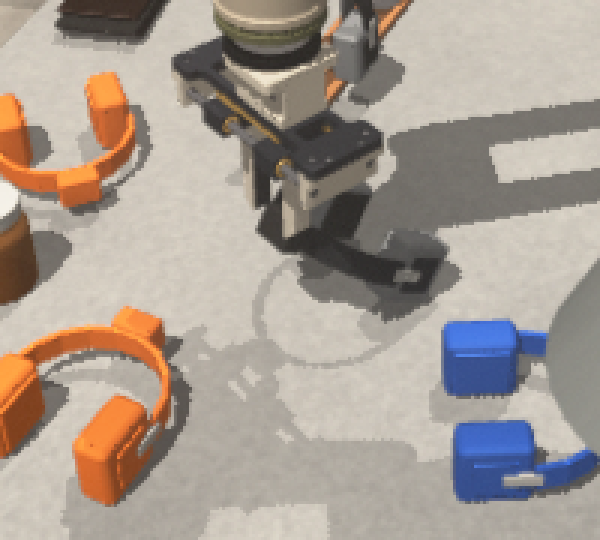

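The pair is now drooping and pivoting in the grip, with its cups lower at about (270,268). I'll give it time to settle and look again.

apply_moves --fingers '[3.0, 3.0, 3.0, 3.0]' --pt "-1 0 0.8" --pt "-1 0 0.8" --pt "-1 0 0.8" --pt "0 0 0" --turn '[0, 0, 0, 0]'

```text
clock: 8.15
eef_pos: [0.4636, 0.2613, 0.1627]
orientation: [0.346, 0.628, 0.338, -0.61]
contact_force: [1.9, 3.9, 10.4]
opening: 0.0381
```

```bash
python3 - <<'E'
from h import *
st(); im=cams.capture('side'); cv2.imwrite('pics/s10.png',im[180:360,130:330,::-1].repeat(3,0).repeat(3,1))
E
```

```text
t 8.15 p [0.4636 0.2613 0.1627] yaw -32.2 xax [ 0.028  0.003 -1.   ] F [ 1.9  3.9 10.4] op 0.0381
```

View pics/s10.png

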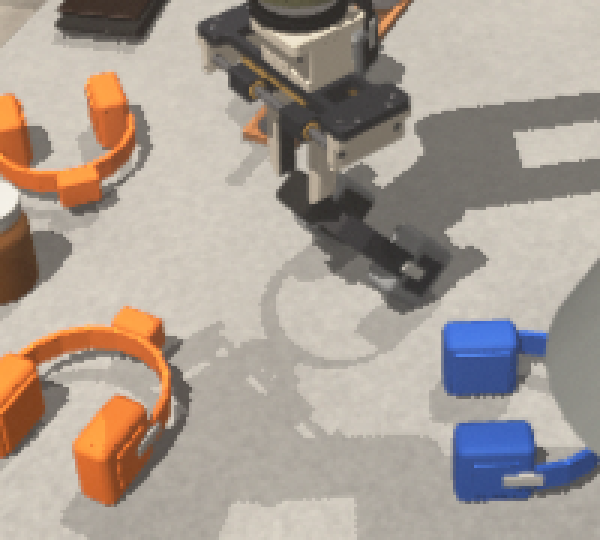

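apply_moves --fingers '[3.0, 3.0, 3.0, 3.0]' --pt "-1 0 0" --pt "-2 0 0" --pt "-1 0 0" --pt "0 0 0" --turn '[0, 0, 0, 0]'

```text
clock: 8.53
eef_pos: [0.4612, 0.2618, 0.1985]
orientation: [0.345, 0.626, 0.338, -0.612]
contact_force: [0.3, -0.2, -2.0]
opening: 0.0381
```

```bash
python3 - <<'E'
from h import *
st(); im=cams.capture('side'); cv2.imwrite('pics/s11.png',im[180:360,130:330,::-1].repeat(3,0).repeat(3,1));st()
E
```

```text
t 8.53 p [0.4612 0.2618 0.1985] yaw -32.2 xax [ 0.022  0.001 -1.   ] F [ 0.3 -0.2 -2. ] op 0.0381
t 8.58 p [0.461  0.2617 0.1976] yaw -32.2 xax [ 0.022  0.001 -1.   ] F [ 0.8  0.3 -1.1] op 0.0382
```

View pics/s11.png

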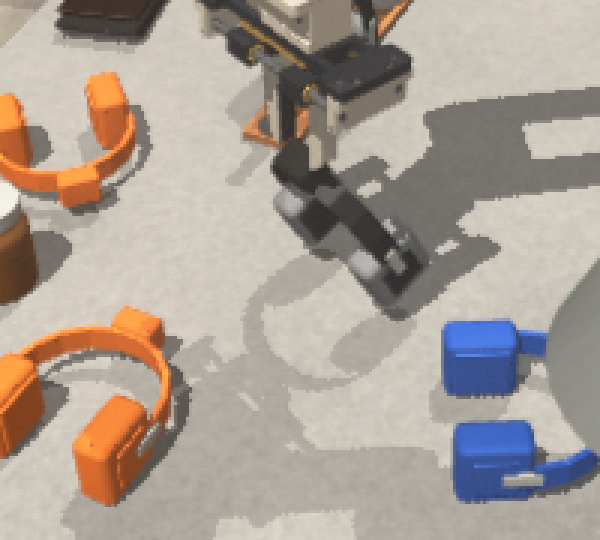

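apply_moves --fingers '[3.0, 3.0, 3.0, 3.0]' --pt "0 0 0" --pt "0 0 0" --pt "0 0 0" --pt "0 0 0" --turn '[0, 0, 0, 0]'

```text
clock: 8.92
eef_pos: [0.4596, 0.2612, 0.1934]
orientation: [0.345, 0.624, 0.338, -0.614]
contact_force: [1.2, 0.1, -2.3]
opening: 0.0381
```

```bash
python3 - <<'E'
from h import *
st(); im=cams.capture('side'); cv2.imwrite('pics/s12.png',im[180:360,130:330,::-1].repeat(3,0).repeat(3,1));im=cams.capture('top'); cv2.imwrite('pics/t12.png',im[120:270,120:320,::-1].repeat(3,0).repeat(3,1));
for l in ['muffs','muffs_pad','muffs_foot']: print(l,[(np.round(d['at']),round(d['conf'],2)) for d in cams.landmark_of('side',l)])
st()
E
```

```text
t 8.92 p [0.4596 0.2612 0.1934] yaw -32.2 xax [ 0.017 -0.001 -1.   ] F [ 1.2  0.1 -2.3] op 0.0381
muffs [(array([150., 237.]), 0.97), (array([172., 293.]), 0.83), (array([235., 240.]), 0.6)]
muffs_pad [(array([230., 237.]), 0.93), (array([157., 240.]), 0.89), (array([177., 293.]), 0.77)]
muffs_foot [(array([282., 311.]), 0.85), (array([141., 333.]), 0.84), (array([146., 214.]), 0.76), (array([252., 262.]), 0.73)]
t 9.17 p [0.46   0.2614 0.1943] yaw -32.2 xax [ 0.018 -0.001 -1.   ] F [ 0.8 -0.8 -1.5] op 0.0382
```

View pics/s12.png

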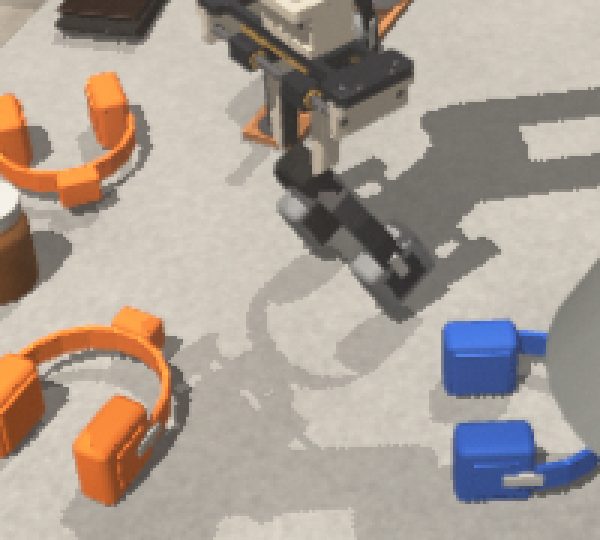

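View pics/t12.png

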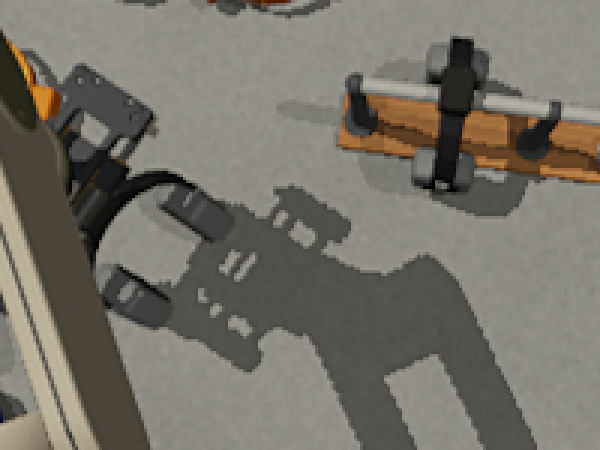

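```bash
python3 - <<'E'
from h import *
h=np.array([-np.cos(np.radians(57.8)),-np.sin(np.radians(57.8)),0]);u=np.array([0,0,1.])
s=env.read_state(); g=np.array(s['eef_pos'])-u*.018
print(proj('side',g))
for ph in [30,40,50,60,70,80]:
    r=np.radians(ph); zd=-np.cos(r)*h+np.sin(r)*u; yd=np.sin(r)*h+np.cos(r)*u
    # pivot at muffs z~25, y~+12
    o=g-.025*zd-.012*yd
    f=o-.125*zd
    low=min((f+s_*.03*yd)[2] for s_ in (1,-1))
    print(ph,np.round(proj('side',o+.016*zd)),np.round(proj('side',f)),[np.round(proj('top',f+sg*.03*yd)) for sg in (1,-1)],round(low,3))
E
```

```text
[np.float64(231.4231021994671), np.float64(229.09611320944916)]
30 [232. 234.] [269. 235.] [array([196., 220.]), array([191., 215.])] 0.065
40 [231. 234.] [265. 244.] [array([194., 218.]), array([186., 212.])] 0.048
50 [231. 234.] [259. 252.] [array([190., 216.]), array([180., 208.])] 0.034
60 [230. 235.] [253. 259.] [array([186., 212.]), array([174., 203.])] 0.025
70 [229. 235.] [246. 266.] [array([181., 208.]), array([167., 199.])] 0.021
80 [228. 234.] [238. 272.] [array([175., 204.]), array([160., 194.])] 0.021
```

Tilt is about 28° from vertical and stalled. I'll lower the cup edge onto the bench and walk the pad over it (tool +z) to bring it upright.

apply_moves --fingers '[3.0, 3.0, 3.0, 3.0]' --pt "1.0 0 0" --pt "0.6 0 0" --pt "0.4 0 0.3" --pt "0 0 0.6" --turn '[0, 0, 0, 0]'

```text
clock: 9.5
eef_pos: [0.4575, 0.2555, 0.1749]
orientation: [0.345, 0.627, 0.339, -0.611]
contact_force: [-0.4, 2.4, 11.0]
opening: 0.0386
```

```bash
python3 - <<'E'
from h import *
st()
E
```

```text
t 9.5 p [0.4575 0.2555 0.1749] yaw -32.2 xax [ 0.023  0.003 -1.   ] F [-0.4  2.4 11. ] op 0.0386
```

apply_moves --fingers '[3.0, 3.0, 3.0, 3.0]' --pt "-0.1 0 1.0" --pt "-0.1 0 1.0" --pt "-0.1 0 1.0" --pt "0 0 1.0" --turn '[0, 0, 0, 0]'

```text
clock: 9.83
eef_pos: [0.4358, 0.2216, 0.1769]
orientation: [0.345, 0.627, 0.34, -0.61]
contact_force: [0.2, 0.1, -2.5]
opening: 0.0387
```

```bash
python3 - <<'E'
from h import *
st(); im=cams.capture('side'); cv2.imwrite('pics/s13.png',im[180:360,130:330,::-1].repeat(3,0).repeat(3,1))
E
```

```text
t 9.83 p [0.4358 0.2216 0.1769] yaw -32.1 xax [ 0.025  0.005 -1.   ] F [ 0.2  0.1 -2.5] op 0.0387
```

View pics/s13.png

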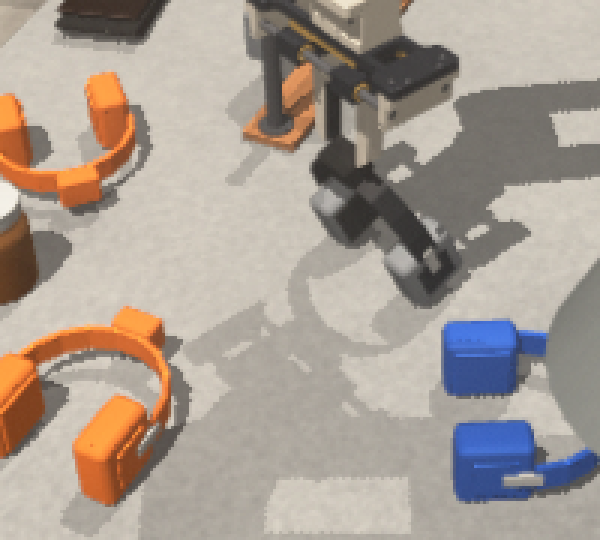

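apply_moves --fingers '[3.0, 3.0, 3.0, 3.0, 3.0]' --pt "0.4 0 0" --pt "0.4 0 0.5" --pt "0.2 0 1.0" --pt "0 0 1.0" --pt "0 0 0.5" --turn '[0, 0, 0, 0, 0]'

```text
clock: 10.3
eef_pos: [0.4256, 0.2033, 0.1772]
orientation: [0.343, 0.636, 0.342, -0.601]
contact_force: [-0.2, -0.5, -3.0]
opening: 0.0387
```

```bash
python3 - <<'E'
from h import *
st(); im=cams.capture('side'); cv2.imwrite('pics/s14.png',im[180:360,130:330,::-1].repeat(3,0).repeat(3,1))
E
```

```text
t 10.3 p [0.4256 0.2033 0.1772] yaw -32.1 xax [ 0.043  0.024 -0.999] F [-0.2 -0.5 -3. ] op 0.0387
```

View pics/s14.png

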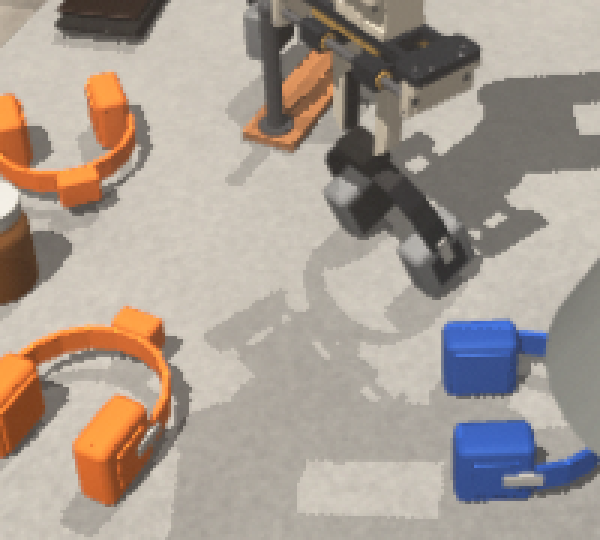

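```bash
cat >> h.py <<'E'
def tilt(yaw=57.8,dz=.018,pz=.025,py=.012):
    h=np.array([-np.cos(np.radians(yaw)),-np.sin(np.radians(yaw)),0]);u=np.array([0,0,1.])
    s=env.read_state(); g=np.array(s['eef_pos'])-u*dz
    for ph in [60,65,70,75,80,85,90]:
        r=np.radians(ph); zd=-np.cos(r)*h+np.sin(r)*u; yd=np.sin(r)*h+np.cos(r)*u
        o=g-pz*zd-py*yd; f=o-.125*zd
        xd=np.cross(yd,zd)
        low=min((f+s_*.03*yd)[2] for s_ in (1,-1))
        print(ph,'pad',np.round(proj('side',o+.016*zd)),'foot',np.round(proj('side',f)),'cups',[np.round(proj('side',o-.095*zd+k*.052*xd)) for k in(1,-1)],round(low,3))
E
python3 - <<'E'
from h import *
tilt()
for l in ['muffs','muffs_pad','muffs_foot']: print(l,[(np.round(d['at']),round(d['conf'],2)) for d in cams.landmark_of('side',l)])
E
```

```text
60 pad [251. 228.] foot [271. 253.] cups [array([280., 257.]), array([255., 239.])] 0.008
65 pad [250. 228.] foot [268. 256.] cups [array([277., 260.]), array([252., 241.])] 0.005
70 pad [250. 228.] foot [265. 259.] cups [array([275., 263.]), array([249., 244.])] 0.003
75 pad [250. 228.] foot [261. 262.] cups [array([272., 265.]), array([247., 246.])] 0.003
80 pad [249. 228.] foot [258. 265.] cups [array([269., 267.]), array([244., 248.])] 0.004
85 pad [249. 228.] foot [254. 267.] cups [array([266., 269.]), array([241., 250.])] 0.006
90 pad [249. 228.] foot [250. 269.] cups [array([263., 271.]), array([238., 251.])] 0.009
muffs [(array([174., 297.]), 0.74), (array([154., 238.]), 0.74), (array([254., 234.]), 0.73)]
muffs_pad [(array([251., 230.]), 0.89)]
muffs_foot [(array([141., 334.]), 0.66), (array([145., 215.]), 0.61), (array([264., 260.]), 0.59), (array([280., 312.]), 0.55)]
```

apply_moves --fingers '[3.0, 3.0]' --pt "0.5 0 0" --pt "0.3 0 0.3" --turn '[0, 0]'

```text
clock: 10.67
eef_pos: [0.4288, 0.2055, 0.1751]
orientation: [0.342, 0.64, 0.343, -0.596]
contact_force: [-6.8, 6.4, 17.9]
opening: 0.0389
```

apply_moves --fingers '[3.0, 3.0]' --pt "0.4 0 1.0" --pt "0.2 0 1.0" --turn '[0, 0]'

```text
clock: 10.83
eef_pos: [0.4228, 0.1955, 0.1764]
orientation: [0.34, 0.645, 0.346, -0.59]
contact_force: [-5.8, 5.3, 13.5]
opening: 0.0389
```

```bash
python3 - <<'E'
from h import *
st(); im=cams.capture('side'); cv2.imwrite('pics/s15.png',im[180:360,130:330,::-1].repeat(3,0).repeat(3,1));tilt()
E
```

```text
t 10.83 p [0.4228 0.1955 0.1764] yaw -32.0 xax [ 0.063  0.045 -0.997] F [-5.8  5.3 13.5] op 0.0389
60 pad [253. 227.] foot [273. 251.] cups [array([282., 256.]), array([257., 237.])] 0.007
65 pad [253. 227.] foot [270. 254.] cups [array([279., 259.]), array([254., 240.])] 0.005
70 pad [252. 227.] foot [266. 258.] cups [array([276., 261.]), array([251., 242.])] 0.003
75 pad [252. 227.] foot [263. 260.] cups [array([274., 263.]), array([249., 244.])] 0.003
80 pad [252. 227.] foot [259. 263.] cups [array([271., 266.]), array([246., 246.])] 0.003
85 pad [251. 227.] foot [256. 265.] cups [array([268., 268.]), array([243., 248.])] 0.005
90 pad [251. 226.] foot [252. 267.] cups [array([265., 269.]), array([240., 249.])] 0.008
```

View pics/s15.png

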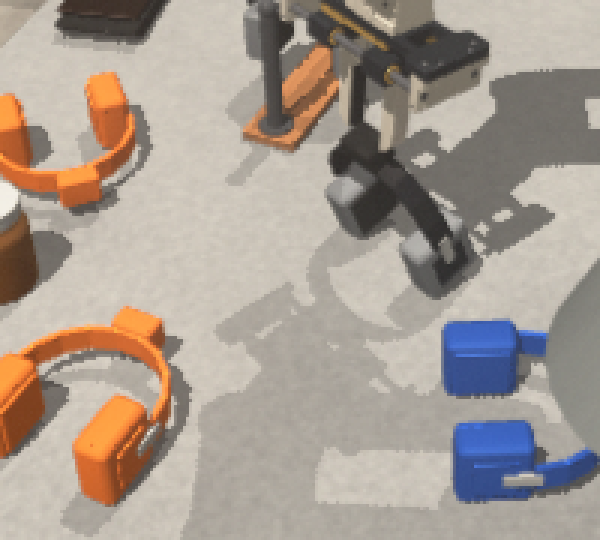

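apply_moves --fingers '[6, 6, 8, 9.3, 9.3, 9.3]' --pt "0 0 0" --pt "0 0 0" --pt "0 0 0" --pt "0 0 0" --pt "0 0 0" --pt "0 0 0" --turn '[0, 0, 0, 0, 0, 0]'

```text
clock: 11.38
eef_pos: [0.4232, 0.1958, 0.1764]
orientation: [0.34, 0.645, 0.346, -0.59]
contact_force: [0.0, -0.4, -0.7]
opening: 0.0741
```

```bash
python3 - <<'E'
from h import *
st(); im=cams.capture('side'); cv2.imwrite('pics/s16.png',im[180:360,130:330,::-1].repeat(3,0).repeat(3,1))
c=cams.calibration('wrist'); im=cams.capture('wrist'); cv2.imwrite('pics/w16.png',im[:,:,::-1])
E
```

```text
t 11.38 p [0.4232 0.1958 0.1764] yaw -31.9 xax [ 0.064  0.045 -0.997] F [ 0.  -0.4 -0.7] op 0.0741
```

View pics/s16.png

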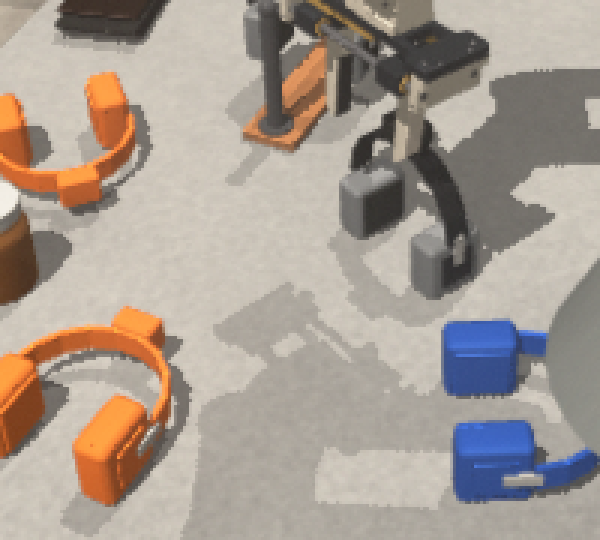

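View pics/w16.png

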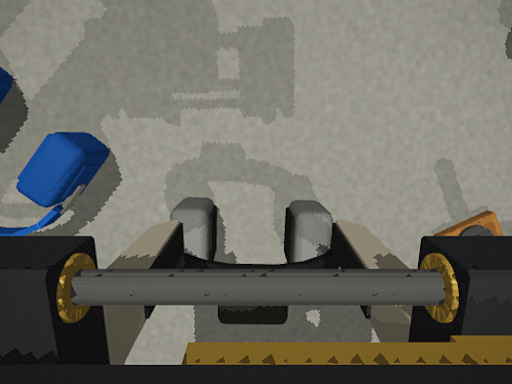

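The pair now stands upright on the bench (side view, cups at (255,248) and (277,266)). I'll back off upward and measure the pad for a proper top grasp.

apply_moves --fingers '[9.3, 9.3, 9.3, 9.3]' --pt "-2.5 0 0" --pt "-3 0 0" --pt "-3 0 0" --pt "0 0 0" --turn '[0, 0, 0, 0]'

```text
clock: 11.82
eef_pos: [0.4152, 0.1909, 0.2602]
orientation: [0.339, 0.642, 0.347, -0.593]
contact_force: [1.1, -0.0, 0.7]
opening: 0.0926
```

```bash
python3 - <<'E'
from h import *
import pickle
c=cams.calibration('wrist'); st(); im=cams.capture('wrist'); cv2.imwrite('pics/w17.png',im[:,:,::-1]); pickle.dump(c,open('c17.pkl','wb'))
im=cams.capture('top'); cv2.imwrite('pics/t17.png',im[120:270,120:320,::-1].repeat(3,0).repeat(3,1))
E
```

```text
t 11.82 p [0.4152 0.1909 0.2602] yaw -31.9 xax [ 0.055  0.043 -0.998] F [ 1.1 -0.   0.7] op 0.0926
```

View pics/w17.png

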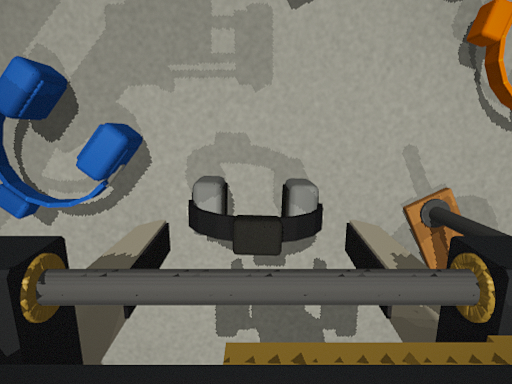

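View pics/t17.png

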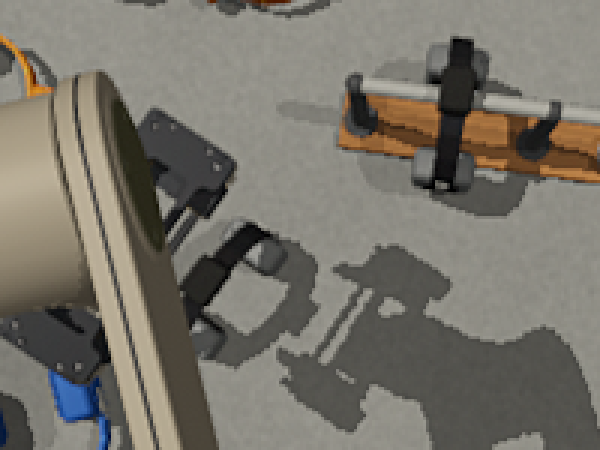

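```bash
python3 - <<'E'
from h import *
import pickle
c=pickle.load(open('c17.pkl','rb'))
print('wrist pad top',ray('wrist',(257.5,235),.1525,c), ray('wrist',(234,217),.1525,c),ray('wrist',(281,217),.1525,c),ray('wrist',(257,252),.1525,c))
L=ray('wrist',(190,220),.06+.0,c)
print('top pad',ray('top',(189.5,213),.1525))
s=env.read_state();q=s['orientation'];R=Ro.from_quat([q[1],q[2],q[3],q[0]]).as_matrix();p=np.array(s['eef_pos'])
# TCP ray at z
for z in (.147,): print('tool axis at z',p+R[:,0]*(z-p[2])/R[2,0])
E
```

```text
wrist pad top [0.40565334 0.16726472 0.1525    ] [0.39786586 0.18959533 0.1525    ] [0.42905677 0.16986656 0.1525    ] [0.39782522 0.15546038 0.1525    ]
top pad [0.40266424 0.1573972  0.1525    ]
tool axis at z [0.41925299 0.19490557 0.147     ]
```

```bash
python3 - <<'E'
from h import *
im=cams.capture('side'); im2=im.copy()
for X,col in [((.4057,.1673,.1525),(255,0,0)),((.4027,.1574,.1525),(0,255,0))]:
    p=proj('side',X);print(p);cv2.circle(im2,tuple(int(round(v)) for v in p),1,col,-1)
    p=proj('top',X);print(p)
cv2.imwrite('pics/s18.png',im2[200:290,210:320,::-1].repeat(6,0).repeat(6,1))
t=cams.capture('top')
for X,col in [((.4057,.1673,.1525),(255,0,0)),((.4027,.1574,.1525),(0,255,0))]:
    p=proj('top',X);t[int(round(p[1])),int(round(p[0]))]=col
cv2.imwrite('pics/t18.png',t[180:250,160:240,::-1].repeat(8,0).repeat(8,1))
E
```

```text
[np.float64(263.74058091855346), np.float64(218.4204565094261)]
[np.float64(185.81455550282743), np.float64(211.74337897807644)]
[np.float64(265.91522007053277), np.float64(216.43390919672837)]
[np.float64(189.49966117423426), np.float64(212.98646818947992)]
```

View pics/s18.png

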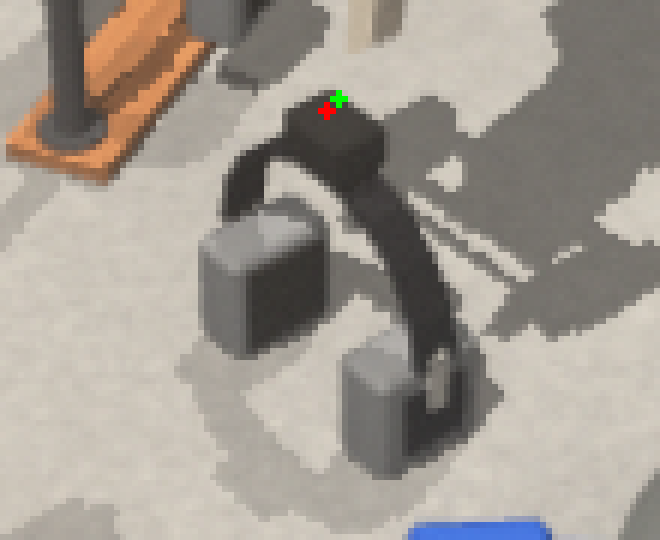

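View pics/t18.png

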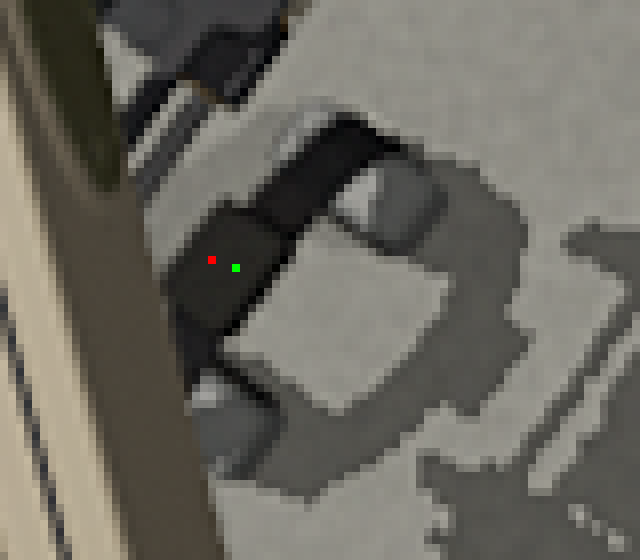

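```bash
python3 - <<'E'
from h import *
a=ray('side',(265.2,219.8),.1525);b=ray('top',(188.2,212.8),.1525);print(a,b)
t=np.array([.4025,.164,.185]);s=env.read_state();q=s['orientation'];R=Ro.from_quat([q[1],q[2],q[3],q[0]]).as_matrix()
# aim: grasp point (TCP+3mm along x) tip line passes through pad centre at z=.147
for z in (.20,.15):
    P=np.array([.4025,.164,.147]); tip=P+R[:,0]*(P[2]-z)/(-R[2,0])*-1
    print(z,tip)
plan([((.3995,.1615,.21),None),((.4015,.163,.155),None)],9.3)
E
```

```text
[0.40035791 0.17194603 0.1525    ] [0.40309144 0.16085479 0.1525    ]
0.2 [0.40495415 0.16610994 0.094     ]
0.15 [0.40263891 0.16411943 0.144     ]
{'fingers': [9.3, 9.3, 9.3, 9.3], 'dp': [[2.06, 0.16, 1.69], [2.06, 0.16, 1.69], [2.75, -0.0, 0.04], [2.75, -0.0, 0.04]], 'turn': [0.0, 0.0, 0.0, 0.0]}
```

```bash
python3 - <<'E'
from h import *
plan([((.4005,.165,.205),None),((.402,.166,.157),None)],9.3)
E
```

```text
{'fingers': [9.3, 9.3, 9.3, 9.3], 'dp': [[2.31, 0.1, 1.53], [2.31, 0.1, 1.53], [2.4, -0.01, 0.06], [2.4, -0.01, 0.06]], 'turn': [0.0, 0.0, 0.0, 0.0]}
```

apply_moves --fingers '[9.3, 9.3, 9.3, 9.3]' --pt "1.2 0.1 1.5" --pt "1.2 0.1 1.5" --pt "0.5 0 0" --pt "0 0 0" --turn '[0, 0, 0, 0]'

```text
clock: 12.35
eef_pos: [0.3975, 0.164, 0.2158]
orientation: [0.338, 0.637, 0.348, -0.599]
contact_force: [0.6, 0.5, 0.5]
opening: 0.0931
```

```bash
python3 - <<'E'
from h import *
st(); im=cams.capture('wrist'); cv2.imwrite('pics/w19.png',im[:,:,::-1])
im=cams.capture('side'); cv2.imwrite('pics/s19.png',im[180:290,210:320,::-1].repeat(5,0).repeat(5,1))
plan([((.402,.166,.157),None)],9.3)
E
```

```text
t 12.35 p [0.3975 0.164  0.2158] yaw -31.9 xax [ 0.039  0.038 -0.999] F [0.6 0.5 0.5] op 0.0931
{'fingers': [9.3, 9.3], 'dp': [[3.01, 0.09, -0.01], [3.01, 0.09, -0.01]], 'turn': [0.0, 0.0]}
```

View pics/w19.png

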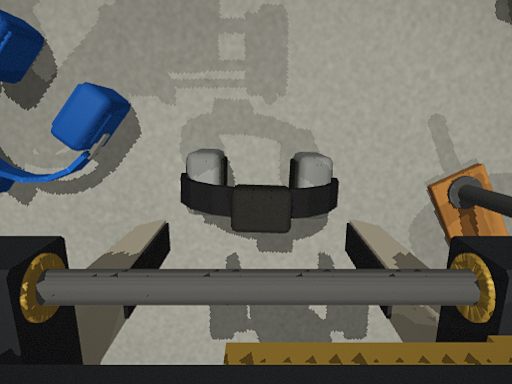

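View pics/s19.png

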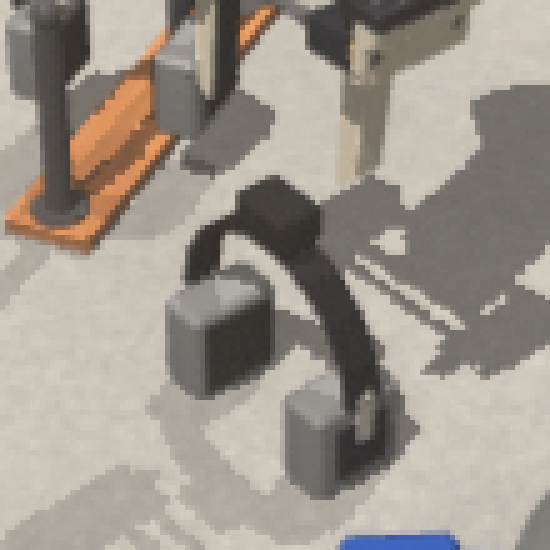

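```bash
python3 - <<'E'
from h import *
c=cams.calibration('wrist');s=env.read_state();q=s['orientation'];R=Ro.from_quat([q[1],q[2],q[3],q[0]]).as_matrix();p=np.array(s['eef_pos'])
print('axis px at padtop',proj('wrist',p+R[:,0]*(p[2]-.1525),c),'tip',proj('wrist',p+R[:,0]*.022,c))
print('pad',ray('wrist',(261,208),.1525,c))
print(R.T@(ray('wrist',(261,208),.1525,c)-p))
E
```

```text
axis px at padtop [np.float64(254.8793599069393), np.float64(212.19548728906364)] tip [np.float64(254.36538271270751), np.float64(236.819019052184)]
pad [0.40541881 0.16716666 0.1525    ]
[ 0.06488738  0.00397497 -0.00275527]
```

apply_moves --fingers '[9.3, 9.3, 9.3, 9.3, 9.3]' --pt "1.6 0.2 -0.1" --pt "1.6 0.2 -0.1" --pt "1.4 0 0" --pt "0.7 0 0" --pt "0.0 0 0" --turn '[0, 0, 0, 0, 0]'

```text
clock: 12.87
eef_pos: [0.408, 0.169, 0.166]
orientation: [0.339, 0.639, 0.349, -0.596]
contact_force: [-0.5, 0.4, -0.3]
opening: 0.0929
```

```bash
python3 - <<'E'
from h import *
st(); c=cams.calibration('wrist');im=cams.capture('wrist'); cv2.imwrite('pics/w20.png',im[:,:,::-1])
s=env.read_state();q=s['orientation'];R=Ro.from_quat([q[1],q[2],q[3],q[0]]).as_matrix();p=np.array(s['eef_pos'])
print(R.T@(np.array([.4055,.167,.1525])-p),proj('wrist',[.4055,.167,.1525],c))
E
```

```text
t 12.87 p [0.408 0.169 0.166] yaw -31.8 xax [ 0.045  0.041 -0.998] F [-0.5  0.4 -0.3] op 0.0929
[ 0.0139198  -0.00142967  0.00396682] [np.float64(251.6752042498263), np.float64(250.35303696368516)]
```

View pics/w20.png

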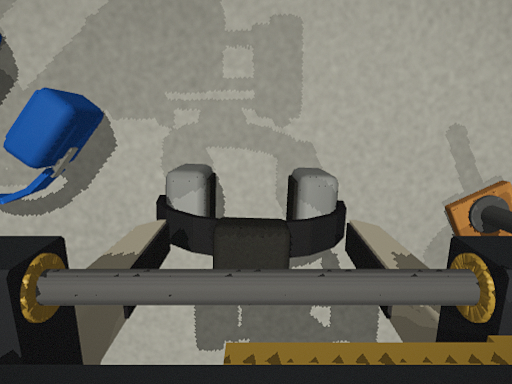

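apply_moves --fingers '[9.3, 7, 4, 3, 3, 3, 3, 3]' --pt "0.8 -0.1 0.3" --pt "0.3 0 0.1" --pt "0.1 0 0" --pt "0 0 0" --pt "0 0 0" --pt "0 0 0" --pt "0 0 0" --pt "0 0 0" --turn '[0, 0, 0, 0, 0, 0, 0, 0]'

```text
clock: 13.58
eef_pos: [0.4078, 0.1673, 0.1576]
orientation: [0.34, 0.641, 0.348, -0.594]
contact_force: [-1.1, -0.5, -0.2]
opening: 0.051
```

```bash
python3 - <<'E'
from h import *
st(); c=cams.calibration('wrist');im=cams.capture('wrist'); cv2.imwrite('pics/w21.png',im[:,:,::-1])
s=env.read_state();q=s['orientation'];R=Ro.from_quat([q[1],q[2],q[3],q[0]]).as_matrix();p=np.array(s['eef_pos'])
print(R.T@(np.array([.4055,.167,.1525])-p))
E
```

```text
t 13.58 p [0.4078 0.1673 0.1576] yaw -31.8 xax [ 0.052  0.043 -0.998] F [-1.1 -0.5 -0.2] op 0.051
[ 0.00498138 -0.00187303  0.0018352 ]
```

View pics/w21.png

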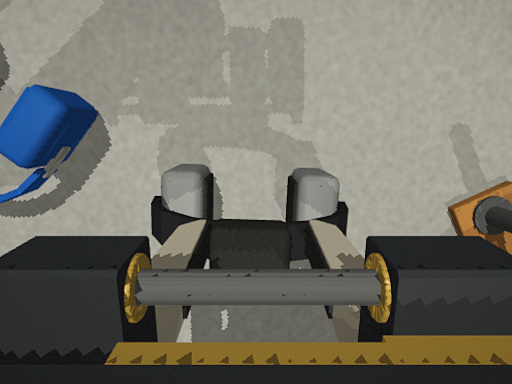

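apply_moves --fingers '[3, 3, 3, 3, 3, 3, 3, 3]' --pt "0 0 0" --pt "0 0 0" --pt "0 0 0" --pt "-0.5 0 0" --pt "-1 0 0" --pt "-2 0 0" --pt "-2 0 0" --pt "-2 0 0" --turn '[0, 0, 0, 0, 0, 0, 0, 0]'

```text
clock: 14.3
eef_pos: [0.3997, 0.1629, 0.2307]
orientation: [0.339, 0.636, 0.349, -0.598]
contact_force: [0.7, 0.2, -2.8]
opening: 0.0401
```

```bash
python3 - <<'E'
from h import *
st(); im=cams.capture('side'); cv2.imwrite('pics/s22.png',im[120:300,180:340,::-1].repeat(3,0).repeat(3,1))
plan([((.41,.165,.38),-25),((.45,0,.385),-15),((.55,-.23,.385),-6.6)],3)
E
```

```text
t 14.3 p [0.3997 0.1629 0.2307] yaw -31.8 xax [ 0.04   0.039 -0.998] F [ 0.7  0.2 -2.8] op 0.0401
{'fingers': [3, 3, 3, 3, 3, 3, 3, 3], 'dp': [[-3.59, 0.22, -0.36], [-3.59, 0.23, -0.35], [-3.59, 0.24, -0.34], [-3.59, 0.25, -0.34], [-0.2, 2.12, 2.65], [-0.2, 2.03, 2.72], [-0.2, 1.93, 2.79], [-0.2, 1.83, 2.85]], 'turn': [np.float64(-1.7), np.float64(-1.7), np.float64(-1.7), np.float64(-1.7), np.float64(-2.0), np.float64(-2.0), np.float64(-2.0), np.float64(-2.0)]}
{'fingers': [3, 3, 3, 3, 3, 3, 3, 3], 'dp': [[-0.2, 1.73, 2.92], [-0.07, 2.23, 2.8], [-0.07, 2.17, 2.85], [-0.07, 2.11, 2.89], [-0.07, 2.05, 2.94], [-0.07, 1.99, 2.98], [-0.07, 1.92, 3.02], [-0.07, 1.86, 3.06]], 'turn': [np.float64(-2.0), np.float64(-1.2), np.float64(-1.2), np.float64(-1.2), np.float64(-1.2), np.float64(-1.2), np.float64(-1.2), np.float64(-1.2)]}
```

View pics/s22.png

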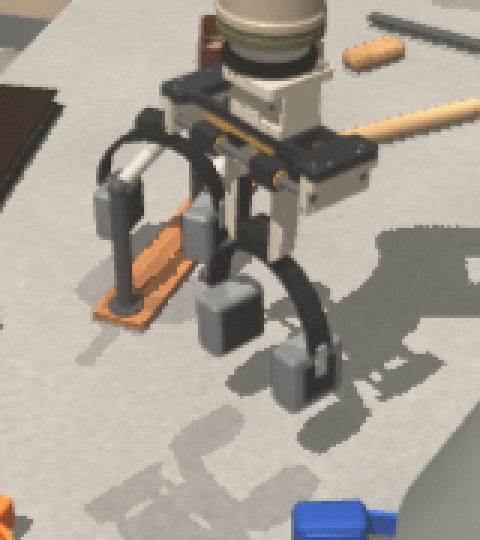

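Held upright. Next I lift clear, then carry it round.

apply_moves --fingers '[3, 3, 3, 3, 3, 3, 3, 3]' --pt "-2 0.1 -0.2" --pt "-2.5 0.1 -0.2" --pt "-2.5 0.1 -0.2" --pt "-2.5 0.1 -0.2" --pt "-2.5 0.2 -0.2" --pt "-2 0.2 -0.2" --pt "-1 0.2 0" --pt "0 0.5 0.7" --turn '[-1, -1, -1, -1, -1, -1, -1, -1]'

```text
clock: 15.02
eef_pos: [0.4102, 0.1547, 0.3974]
orientation: [0.386, 0.614, 0.391, -0.567]
contact_force: [0.4, 0.3, -2.0]
opening: 0.0397
```

```bash
python3 - <<'E'
from h import *
st()
plan([((.45,0,.385),-15),((.55,-.23,.385),-6.6)],3,.03)
E
```

```text
t 15.02 p [0.4102 0.1547 0.3974] yaw -23.4 xax [ 0.051  0.042 -0.998] F [ 0.4  0.3 -2. ] op 0.0397
{'fingers': [3, 3, 3, 3, 3, 3, 3, 3], 'dp': [[0.13, 1.63, 2.11], [0.13, 1.57, 2.15], [0.13, 1.52, 2.19], [0.13, 1.47, 2.23], [0.13, 1.41, 2.26], [0.13, 1.36, 2.3], [-0.05, 1.73, 2.18], [-0.05, 1.7, 2.21]], 'turn': [np.float64(-1.4), np.float64(-1.4), np.float64(-1.4), np.float64(-1.4), np.float64(-1.4), np.float64(-1.4), np.float64(-0.9), np.float64(-0.9)]}
{'fingers': [3, 3, 3, 3, 3, 3, 3], 'dp': [[-0.05, 1.66, 2.24], [-0.05, 1.62, 2.26], [-0.05, 1.59, 2.29], [-0.05, 1.55, 2.32], [-0.05, 1.51, 2.34], [-0.05, 1.47, 2.36], [-0.05, 1.44, 2.39]], 'turn': [np.float64(-0.9), np.float64(-0.9), np.float64(-0.9), np.float64(-0.9), np.float64(-0.9), np.float64(-0.9), np.float64(-0.9)]}
```

apply_moves --fingers '[3, 3, 3, 3, 3, 3, 3, 3]' --pt "0.1 1.6 2.1" --pt "0.1 1.6 2.2" --pt "0.1 1.5 2.2" --pt "0.1 1.5 2.2" --pt "0.1 1.4 2.3" --pt "0 1.4 2.3" --pt "0 1.7 2.2" --pt "0 1.7 2.2" --turn '[-1.3, -1.3, -1.3, -1.3, -1.3, -1.3, -0.8, -0.8]'

```text
clock: 15.68
eef_pos: [0.4732, -0.0572, 0.3918]
orientation: [0.441, 0.579, 0.439, -0.527]
contact_force: [-0.4, 0.3, -2.0]
opening: 0.0402
```

```bash
python3 - <<'E'
from h import *
st()
plan([((.545,-.23,.385),-6.6)],3,.03)
E
```

```text
t 15.68 p [ 0.4732 -0.0572  0.3918] yaw -13.1 xax [ 0.06   0.044 -0.997] F [-0.4  0.3 -2. ] op 0.0402
{'fingers': [3, 3, 3, 3, 3, 3, 3], 'dp': [[0.05, 1.55, 2.18], [0.05, 1.52, 2.2], [0.05, 1.48, 2.23], [0.05, 1.44, 2.25], [0.05, 1.41, 2.27], [0.05, 1.37, 2.3], [0.05, 1.33, 2.32]], 'turn': [np.float64(-0.9), np.float64(-0.9), np.float64(-0.9), np.float64(-0.9), np.float64(-0.9), np.float64(-0.9), np.float64(-0.9)]}
```

apply_moves --fingers '[3, 3, 3, 3, 3, 3, 3, 3]' --pt "0 1.5 2.2" --pt "0 1.5 2.2" --pt "0 1.4 2.2" --pt "0 1.4 2.2" --pt "0 1.4 2.0" --pt "0 1.0 1.5" --pt "0 0.5 0.5" --pt "0 0 0" --turn '[-0.9, -0.9, -0.9, -0.9, -0.9, -0.9, -0.5, 0]'

```text
clock: 16.35
eef_pos: [0.5368, -0.2126, 0.3879]
orientation: [0.47, 0.555, 0.465, -0.504]
contact_force: [-0.2, -0.3, -2.2]
opening: 0.0401
```

```bash
python3 - <<'E'
from h import *
import pickle
st(); c=cams.calibration('wrist');pickle.dump(c,open('c23.pkl','wb'))
for n in ['side','top','wrist']:
    im=cams.capture(n); cv2.imwrite(f'pics/{n}23.png',im[:,:,::-1])
    if n=='side': print([ (l,[(np.round(d['at']),round(d['conf'],2)) for d in cams.landmark_of(n,l)]) for l in ['muffs','muffs_pad','muffs_foot']])
    cv2.imwrite(f'pics/{n}23c.png',cv2.resize(im[40:220,200:400,::-1],None,fx=3,fy=3,interpolation=cv2.INTER_CUBIC))
E
```

```text
t 16.35 p [ 0.5368 -0.2126  0.3879] yaw -7.2 xax [ 0.058  0.042 -0.997] F [-0.2 -0.3 -2.2] op 0.0401
[('muffs', [(array([154., 236.]), 0.94), (array([258., 124.]), 0.72), (array([257.,  85.]), 0.69), (array([172., 295.]), 0.66)]), ('muffs_pad', [(array([153., 240.]), 0.95), (array([175., 293.]), 0.88), (array([256.,  83.]), 0.67), (array([252., 143.]), 0.61), (array([258., 180.]), 0.21)]), ('muffs_foot', [(array([138., 332.]), 0.98), (array([260., 126.]), 0.86), (array([147., 218.]), 0.82), (array([280., 312.]), 0.77)])]
```

View pics/side23c.png

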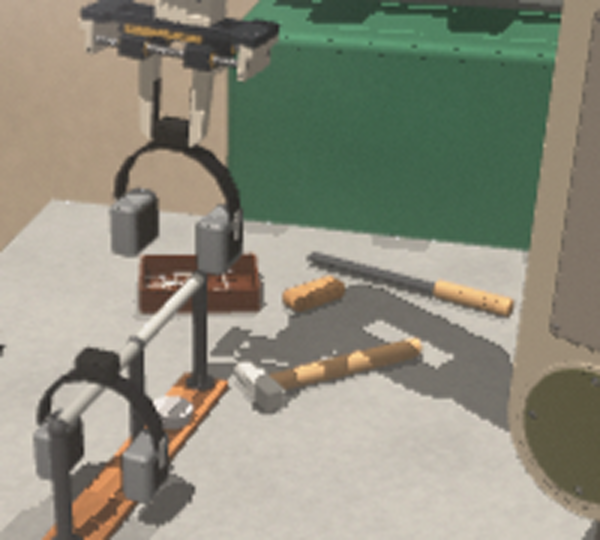

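View pics/top23c.png

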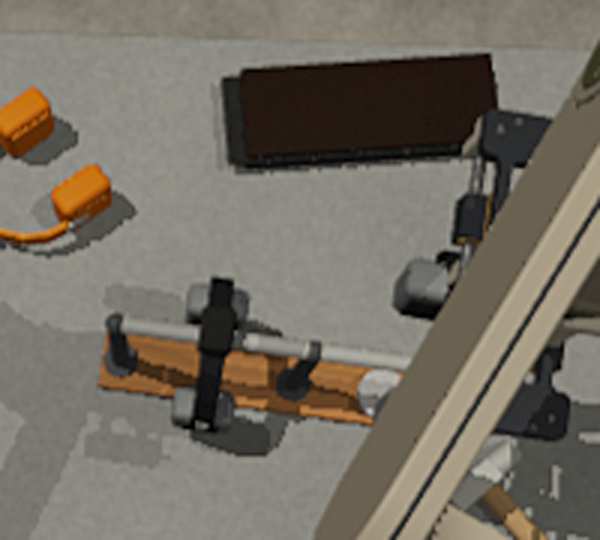

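View pics/wrist23.png

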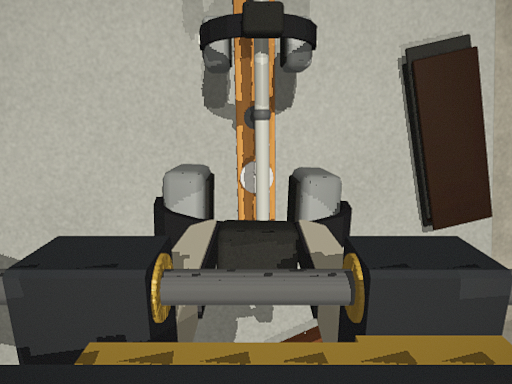

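```bash
python3 - <<'E'
from h import *
import pickle
c=pickle.load(open('c23.pkl','rb'))
a=ray('wrist',(261,62),.165,c);b=ray('wrist',(262.5,215),.165,c);m=ray('wrist',(261.5,115),.16,c)
d=a-b;print(a,b,m,'ang',np.degrees(np.arctan2(d[1],d[0])))
print('pad', ray('wrist',(259,240),.3879-.005,c))
# spare pad top center
print('spare pad', ray('wrist',(264,18),.1925,c))
for X in [(.5648,-.1441,.165),(.5857,.0356,.165),(.5545,-.2335,.165)]: print(proj('wrist',X,c))
u=np.array([np.cos(np.radians(83.4)),np.sin(np.radians(83.4))])
print('br from m', m[:2]-.09*u)
E
```

```text
[ 0.56921876 -0.09310372  0.165     ] [ 0.5504944  -0.25767223  0.165     ] [ 0.56341863 -0.14680821  0.16      ] ang 83.50888495953097
pad [ 0.53985922 -0.20826219  0.3829    ]
spare pad [ 0.57457349 -0.05877939  0.1925    ]
[np.float64(262.7663732808123), np.float64(112.15144105963944)]
[np.float64(261.4939572872866), np.float64(-78.81631100875103)]
[np.float64(263.39753797997145), np.float64(194.0011910746567)]
br from m [ 0.55307429 -0.23621176]
```

```bash
python3 - <<'E'
from h import *
plan([((.5535,-.233,.34),-6.5),((.5535,-.233,.26),-6.5)],3,.02)
E
```

```text
{'fingers': [3, 3, 3, 3, 3, 3, 3], 'dp': [[1.63, 0.57, 0.76], [1.63, 0.56, 0.76], [1.63, 0.56, 0.76], [1.99, -0.11, 0.1], [1.99, -0.11, 0.1], [1.99, -0.11, 0.1], [1.99, -0.11, 0.1]], 'turn': [np.float64(-0.2), np.float64(-0.2), np.float64(-0.2), np.float64(0.0), np.float64(0.0), np.float64(0.0), np.float64(0.0)]}
```

apply_moves --fingers '[3, 3, 3, 3, 3]' --pt "0.8 0.6 0.8" --pt "0.8 0.6 0.8" --pt "0.8 0.5 0.7" --pt "0 0 0" --pt "0 0 0" --turn '[-0.2, -0.2, -0.2, 0, 0]'

```text
clock: 17.07
eef_pos: [0.5537, -0.2347, 0.3631]
orientation: [0.476, 0.552, 0.468, -0.5]
contact_force: [-0.3, -0.1, -0.8]
opening: 0.0401
```

```bash
python3 - <<'E'
from h import *
st(); c=cams.calibration('wrist'); im=cams.capture('wrist'); cv2.imwrite('pics/w24.png',im[:,:,::-1])
plan([((.5535,-.233,.26),-6.5)],3,.02)
E
```

```text
t 17.07 p [ 0.5537 -0.2347  0.3631] yaw -6.3 xax [ 0.062  0.041 -0.997] F [-0.3 -0.1 -0.8] op 0.0401
{'fingers': [3, 3, 3, 3, 3, 3], 'dp': [[1.71, -0.1, 0.05], [1.71, -0.1, 0.05], [1.71, -0.1, 0.05], [1.71, -0.1, 0.06], [1.71, -0.1, 0.06], [1.71, -0.1, 0.06]], 'turn': [np.float64(0.0), np.float64(0.0), np.float64(0.0), np.float64(0.0), np.float64(0.0), np.float64(0.0)]}
```

View pics/w24.png

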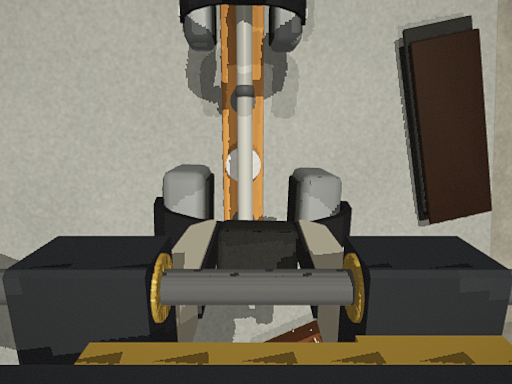

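apply_moves --fingers '[3, 3, 3, 3, 3, 3]' --pt "1.3 -0.1 0.05" --pt "1.6 -0.1 0.05" --pt "1.6 -0.1 0.05" --pt "1.6 -0.1 0.05" --pt "1.6 -0.1 0.05" --pt "0.8 0 0" --turn '[0, 0, 0, 0, 0, 0]'

```text
clock: 17.62
eef_pos: [0.5548, -0.2339, 0.2783]
orientation: [0.477, 0.553, 0.466, -0.499]
contact_force: [-0.7, 0.4, -1.3]
opening: 0.0399
```

```bash
python3 - <<'E'
from h import *
st(); c=cams.calibration('wrist'); im=cams.capture('wrist'); cv2.imwrite('pics/w25.png',im[:,:,::-1])
im=cams.capture('side');cv2.imwrite('pics/s25.png',cv2.resize(im[60:210,190:340,::-1],None,fx=4,fy=4,interpolation=cv2.INTER_CUBIC))
plan([((.5535,-.234,.215),-6.5)],3,.01)
E
```

```text
t 17.62 p [ 0.5548 -0.2339  0.2783] yaw -6.3 xax [ 0.066  0.039 -0.997] F [-0.7  0.4 -1.3] op 0.0399
{'fingers': [3, 3, 3, 3, 3, 3, 3], 'dp': [[0.9, -0.07, 0.05], [0.9, -0.07, 0.05], [0.9, -0.07, 0.05], [0.9, -0.07, 0.05], [0.9, -0.07, 0.05], [0.9, -0.07, 0.05], [0.9, -0.07, 0.05]], 'turn': [np.float64(0.0), np.float64(0.0), np.float64(0.0), np.float64(0.0), np.float64(0.0), np.float64(0.0), np.float64(0.0)]}
```

View pics/w25.png

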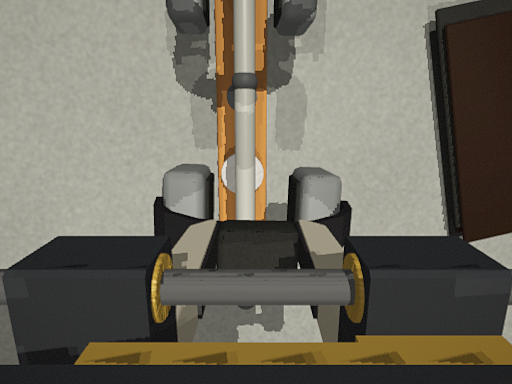

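View pics/s25.png

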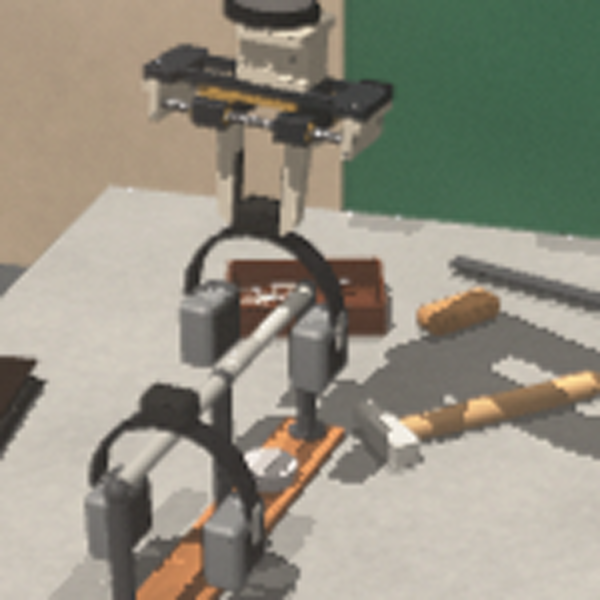

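Straddling well and centred (wrist: bar at column 245, gap between the cups 213–289). I'll keep lowering, slower.

apply_moves --fingers '[3, 3, 3, 3, 3, 3]' --pt "1.0 -0.05 0.05" --pt "1.0 -0.05 0.05" --pt "1.0 -0.05 0.05" --pt "1.0 -0.05 0.05" --pt "1.0 -0.05 0.05" --pt "0.5 0 0" --turn '[0, 0, 0, 0, 0, 0]'

```text
clock: 18.22
eef_pos: [0.5579, -0.235, 0.224]
orientation: [0.48, 0.553, 0.464, -0.499]
contact_force: [-0.6, -0.4, -2.7]
opening: 0.0399
```

```bash
python3 - <<'E'
from h import *
st(); 
im=cams.capture('side');cv2.imwrite('pics/s26.png',cv2.resize(im[80:200,200:320,::-1],None,fx=5,fy=5,interpolation=cv2.INTER_CUBIC))
E
```

```text
t 18.22 p [ 0.5579 -0.235   0.224 ] yaw -6.3 xax [ 0.072  0.035 -0.997] F [-0.6 -0.4 -2.7] op 0.0399
```

View pics/s26.png

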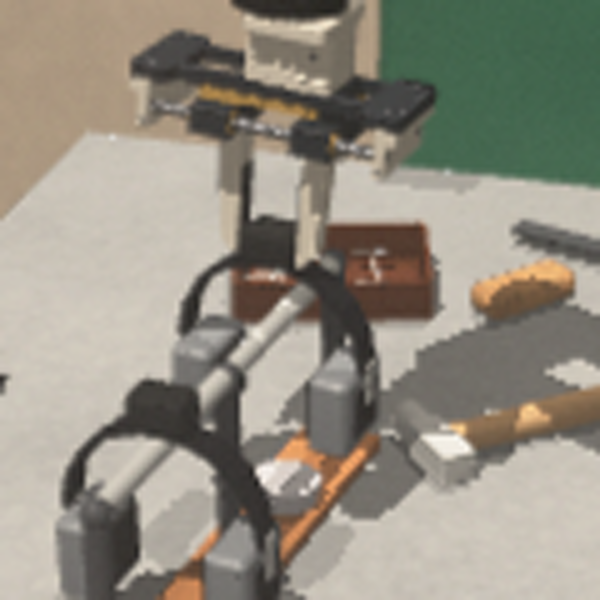

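apply_moves --fingers '[3, 3, 3, 3, 3]' --pt "0.5 -0.3 0" --pt "0.5 -0.2 0" --pt "0.4 -0.1 0" --pt "0.2 0 0" --pt "0.1 0 0" --turn '[0, 0, 0, 0, 0]'

```text
clock: 18.68
eef_pos: [0.5523, -0.2334, 0.2041]
orientation: [0.479, 0.553, 0.464, -0.499]
contact_force: [-0.2, 0.1, -1.7]
opening: 0.0402
```

apply_moves --fingers '[3, 3]' --pt "0.2 -0.05 0" --pt "0.2 -0.05 0" --turn '[0, 0]'

```text
clock: 18.85
eef_pos: [0.5519, -0.2333, 0.2004]
orientation: [0.479, 0.553, 0.464, -0.499]
contact_force: [0.5, 0.5, -1.8]
opening: 0.0401
```

apply_moves --fingers '[3, 3]' --pt "0.15 0.05 0" --pt "0.15 0 0" --turn '[0, 0]'

```text
clock: 19.02
eef_pos: [0.5529, -0.2333, 0.1976]
orientation: [0.48, 0.554, 0.464, -0.498]
contact_force: [0.8, 0.5, -1.6]
opening: 0.0402
```

```bash
python3 - <<'E'
from h import *
st(); 
im=cams.capture('side');cv2.imwrite('pics/s27.png',cv2.resize(im[80:200,200:320,::-1],None,fx=5,fy=5,interpolation=cv2.INTER_CUBIC))
E
```

```text
t 19.02 p [ 0.5529 -0.2333  0.1976] yaw -6.3 xax [ 0.073  0.035 -0.997] F [ 0.8  0.5 -1.6] op 0.0402
```

View pics/s27.png

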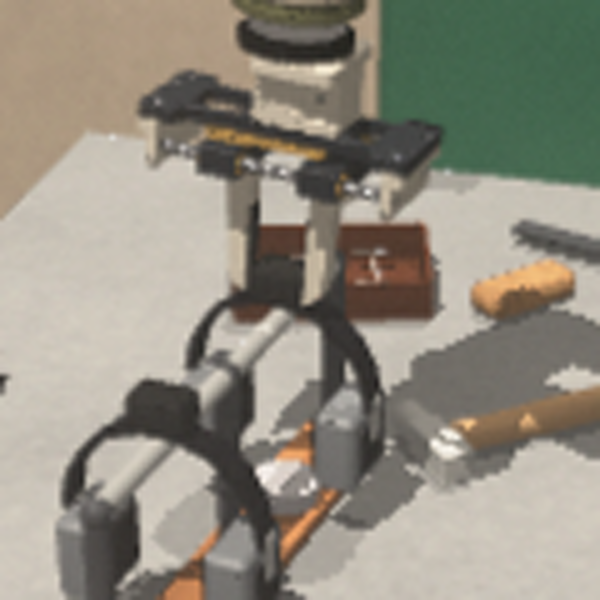

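apply_moves --fingers '[3, 3]' --pt "0.15 0 0" --pt "0.1 0 0" --turn '[0, 0]'

```text
clock: 19.23
eef_pos: [0.5532, -0.2334, 0.196]
orientation: [0.48, 0.553, 0.464, -0.498]
contact_force: [-5.3, 1.8, 8.4]
opening: 0.0398
```

apply_moves --fingers '[3]' --pt "0.1 0 0" --turn '[0]'

```text
clock: 19.32
eef_pos: [0.5534, -0.2335, 0.1961]
orientation: [0.48, 0.553, 0.463, -0.498]
contact_force: [-3.2, 0.8, 4.3]
opening: 0.0404
```

Contact with the bar (about +7 N over the held weight). Letting go.

apply_moves --fingers '[5, 6, 8, 9.3, 9.3, 9.3, 9.3, 9.3]' --pt "0 0 0" --pt "0 0 0" --pt "0 0 0" --pt "0 0 0" --pt "0 0 0" --pt "0 0 0" --pt "0 0 0" --pt "0 0 0" --turn '[0, 0, 0, 0, 0, 0, 0, 0]'

```text
clock: 19.98
eef_pos: [0.5546, -0.2341, 0.1975]
orientation: [0.481, 0.554, 0.462, -0.498]
contact_force: [-0.1, 0.0, 0.8]
opening: 0.0885
```

```bash
python3 - <<'E'
from h import *
st(); 
im=cams.capture('side');cv2.imwrite('pics/s28.png',cv2.resize(im[80:200,200:320,::-1],None,fx=5,fy=5,interpolation=cv2.INTER_CUBIC))
im=cams.capture('wrist');cv2.imwrite('pics/w28.png',im[:,:,::-1])
E
```

```text
t 19.98 p [ 0.5546 -0.2341  0.1975] yaw -6.3 xax [ 0.077  0.033 -0.996] F [-0.1  0.   0.8] op 0.0885
```

View pics/s28.png

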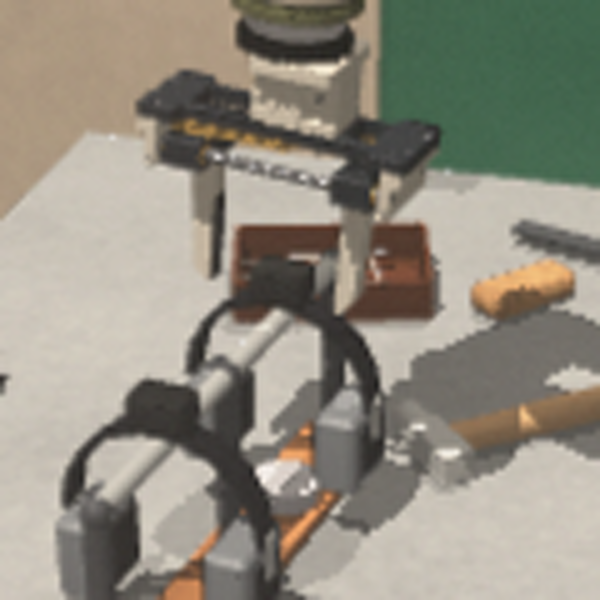

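View pics/w28.png

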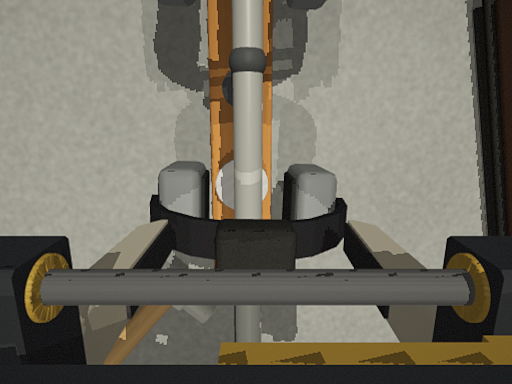

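It hangs freely on the bar. Retracting straight up.

apply_moves --fingers '[9.3, 9.3, 9.3, 9.3, 9.3, 9.3, 9.3, 9.3]' --pt "-1 0.1 0" --pt "-1.5 0.1 0" --pt "-2.5 0 0" --pt "-3 0 0" --pt "-3 0 0" --pt "-3 0 0" --pt "-1 0 0" --pt "0 0 0" --turn '[0, 0, 0, 0, 0, 0, 0, 0]'

```text
clock: 20.75
eef_pos: [0.543, -0.2385, 0.3554]
orientation: [0.48, 0.553, 0.464, -0.498]
contact_force: [-0.4, -0.6, -0.0]
opening: 0.0928
```

```bash
python3 - <<'E'
from h import *
st(); c=cams.calibration('wrist')
im=cams.capture('wrist');cv2.imwrite('pics/w29.png',im[:,:,::-1])
im=cams.capture('side');cv2.imwrite('pics/s29.png',cv2.resize(im[80:200,200:320,::-1],None,fx=5,fy=5,interpolation=cv2.INTER_CUBIC))
import pickle;pickle.dump(c,open('c29.pkl','wb'))
print([ (l,[(np.round(d['at']),round(d['conf'],2)) for d in cams.landmark_of('wrist',l)]) for l in ['muffs','muffs_pad']])
E
```

```text
t 20.75 p [ 0.543  -0.2385  0.3554] yaw -6.3 xax [ 0.073  0.035 -0.997] F [-0.4 -0.6 -0. ] op 0.0928
[('muffs', [(array([256., 183.]), 0.94)]), ('muffs_pad', [])]
```

View pics/w29.png

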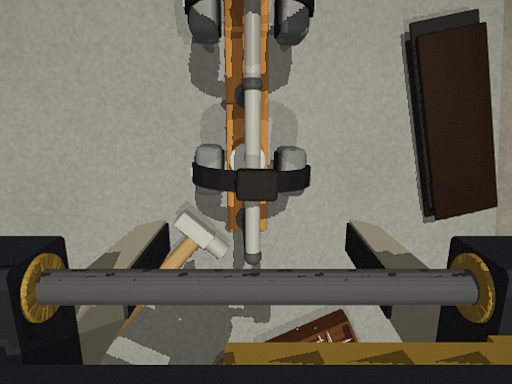

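View pics/s29.png

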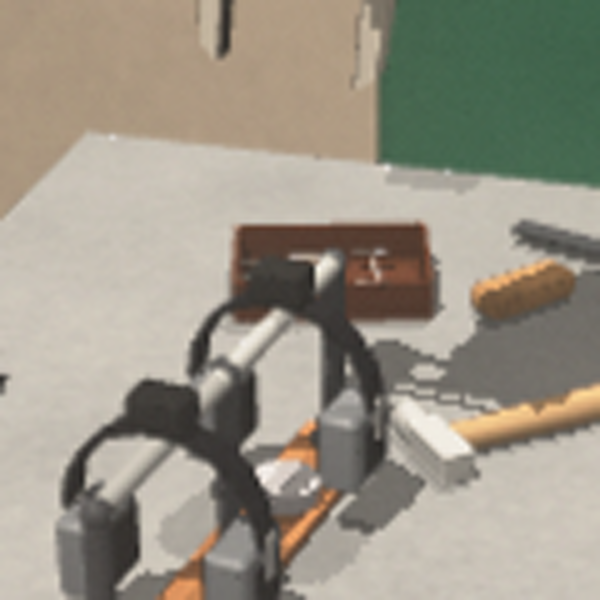

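```bash
python3 - <<'E'
from h import *
import pickle;c=pickle.load(open('c29.pkl','rb'))
p=ray('wrist',(257,184),.1925,c);m=ray('wrist',(252.5,85),.16,c);e=ray('wrist',(253,257),.16,c);print(p,m,e,(m+e)/2)
st(); job.sign_off(); st()
E
```

```text
[ 0.5557276  -0.23740558  0.1925    ] [ 0.56369386 -0.14522606  0.16      ] [ 0.5441618  -0.32310865  0.16      ] [ 0.55392783 -0.23416735  0.16      ]
t 20.95 p [ 0.5419 -0.2376  0.3496] yaw -6.3 xax [ 0.067  0.039 -0.997] F [ 1.2  0.  -0.6] op 0.0932
the job is handed in; nothing more can be done
the job is handed in; nothing more can be done
```

The ear defenders now hang on the empty (-y) half of the rail. I lowered them onto the bar, let go, and handed the job in at about 21 s.

- **Grasp:** a full grip on the pad lifted the pair flat. I set it down and regripped the pad by its outer edge, so it pivoted to about 28° from vertical. I then walked it up over the bench until it stood on its cups, and gripped the pad again from above.
- **Placing:** contact showed as an upward push of about 7 N beyond the pair's own weight on the last lowering step. The readings I took stayed far below the 35 N limit.
- **Last checks:**
  - The final wrist picture puts the pad about 2 mm across and 3 mm along from the middle of that half.
  - By eye in the wrist and side pictures, the pair hangs level and square with a cup on each side.
  - The gripper is about 15 cm above it, touching nothing.
- **Other objects:** the spare pair, tin and hammer look unmoved by eye. I did not measure them again, and the jar was outside the last pictures.
- **Disagreements:** the camera estimates of the standing pad differed by up to 11 mm, and I used the wrist camera's. The tool drifted about 4° off vertical during the work; the pair still hung level after release.

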